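# Reload a bayonet filter housing

## Task

Reload the air-filter housing. First stand the lying filter element on end on the bench, black cap up, and let go of it; then take it again from above and drop it, black cap still up, into the housing's barrel, and put the brass spacer sleeve in on top of it. Then fit the metal cap over the barrel with its slots in line with the red side pins and turn it clockwise (seen from above) until it stops and is locked, then let go; leave the other things on the bench where they are.

Things in the scene. Friction and masses are not known exactly. Their poses are not given: they have to be found in the camera images.
- housing: Filter housing fixed to the bench: dark square foot 92 mm wide, 8 mm thick, and an upright blue round barrel, 63 mm outside, bore 55 mm, bore floor 8 mm and rim 113 mm above the bench. Two red pins, 8 mm wide and high, stick out of opposite sides along the housing's x axis, to 41 mm from the barrel's axis, centres 93 mm above the bench. Origin on the barrel's axis at bench level, z up.
- housing_rim (a point): Centre of the barrel's open mouth, 113 mm above the bench; axes as the housing's. The topmost 4 mm of the bore are widened to 58 mm.
- element: Filter element, 85 mm long, octagonal, 46 mm across flats, 50 over corners, pleated paper, white bottom end, black cap at the top; 0.13 to 0.25 kg. Origin: centre of the white end face; z axis along its length to the black cap; flats face its x and y axes, both ways. It starts lying on a flat, y axis up, its own axis 23 mm above the bench. All of its length can be gripped.
- element_top (a point): Centre of the element's black end face, 85 mm from its origin along z. When the element stands in the barrel this is 93 mm above the bench, 20 mm below the rim. Released part way in, the element slides down the bore by itself.
- spacer: Brass spacer sleeve, a plain tube standing on end, 46 mm outside and 33 mm inside diameter, 60 mm long, 0.12 kg; both ends alike. Origin at the centre of its lower face, z along the tube. In place it stands on the element, lower face 93 mm above the bench.
- spacer_top (a point): Centre of the spacer's upper face, 60 mm from its origin; in place 153 mm above the bench, 40 mm above the rim.
- cap: Round aluminium bayonet cap standing mouth down, 79 mm outside, 70 mm inside, 81 mm high, inner ceiling 76 mm up; orange grip bar on top; 0.16 to 0.26 kg. Origin: centre of the lower edge, z up. Two entry slots 15 mm wide open at the lower edge on its +x and -x sides, below the bar's ends (red stripe above each); from 10 to 22 mm up they run on level, for locking.
- cap_grip (a point): Middle of the cap's orange grip bar (60 mm long along cap x, 14 mm thick along y, 81 to 109 mm above the cap's lower edge), 97 mm up. Cap x in line with housing x, either way round: it goes down over the pins until it rests on the spacer, lower edge 77 mm above the bench; then it turns easily, about 70 degrees clockwise from above, to a stop.
- inlet_rubber: Bystander: black rubber inlet stub, 51 x 70 x 48 mm. Leave alone.
- needle_valve: Bystander: thin brass needle jet, 82 mm long, 14 mm wide. Leave alone.
- pink_cup_0: Bystander: small red plastic cup, 56 mm wide, 42 mm high. Leave alone.

How it is judged (in metres and radians):
On the way, in this order (a step that is already met when the one before it is completed fails the run):
1. the element stands on the bench, black cap up, let go (angle between element's own z axis and vertical below 0.1 rad and height (world z) of element below 0.005 m and horizontal distance between element and housing above 0.06 m and contact force between the fingers and element below 0.2 N), for 0.2 s.
2. the element stands on the floor of the barrel, black cap up (horizontal distance between element and housing below 0.006 m and angle between element's own z axis and vertical below 0.12 rad and z of element in the frame of housing below 0.013 m and contact force between the fingers and element below 0.2 N), for 0.2 s.
3. the spacer stands on the element, in the barrel (horizontal distance between element and housing below 0.006 m and angle between element's own z axis and vertical below 0.12 rad and z of element in the frame of housing below 0.013 m and horizontal distance between spacer and housing below 0.007 m and angle between the z axis of spacer and the z axis of housing, either way round below 0.12 rad and z of spacer in the frame of housing between 0.088 and 0.158 m and z of spacer_top in the frame of housing between 0.088 and 0.158 m and contact force between the fingers and spacer below 0.2 N), for 0.2 s.
4. the cap is down over the pins and turned into lock (horizontal distance between element and housing below 0.006 m and angle between element's own z axis and vertical below 0.12 rad and z of element in the frame of housing below 0.013 m and horizontal distance between each of spacer, cap and housing below 0.007 m and angle between the z axis of spacer and the z axis of housing, either way round below 0.12 rad and z of spacer in the frame of housing between 0.088 and 0.158 m and z of spacer_top in the frame of housing between 0.088 and 0.158 m and angle between cap's own z axis and vertical below 0.1 rad and z of cap in the frame of housing between 0.07 and 0.081 m and angle between the x axis of cap and the x axis of housing, either way round above 1 rad), for 0.2 s.
At the end, for the whole second after the job is handed in: In the barrel: element on the floor (within 5 mm, 6 mm off axis), black cap up; spacer on it (within 5 mm, 7 mm off axis), both upright; cap level, lower edge 70 to 81 mm above the bench, within 7 mm of the axis, turned at least 57 degrees clockwise past the pins; let go, at rest (all of step 4 and contact force between the fingers and cap below 0.2 N and linear speed of cap below 0.02 m/s and angular speed of cap below 0.2 rad/s); the robot touches nothing.
It fails at once if a bystander is shifted by more than 40 mm (distance of any of inlet_rubber, needle_valve, pink_cup_0 from where it was at the start of the episode above 0.04 m).
It also fails if it takes over 72 s, if anything falls off the work surface, if the arm or the gripper's body presses on something with over 40 N, if the wrist force passes 120 N, or if a joint passes its speed limit or range.

## Robot

A 6-joint arm with a two-finger parallel gripper is mounted at the origin on a cart in front of the work surface, level with it; the furniture and walls round the work are solid. World frame = base frame: x ahead of the robot, y to its left, z up, the work surface at z = 0. Lengths are in mm, angles in rad, forces in N, time in s.
With the tool pointing down it reaches from about 350 to 875 mm from the base axis. Payload 4.2 kg.
Tool frame: the origin (TCP) lies midway between the tips of the shut fingers; the grasp point (between the pads) lies 19 mm behind it; z points along the fingers, y is the line along which they close (so a half turn about z gives the same grasp; the last joint's range is limited). The gripper opens to 85 mm and grips with 20 to 120 N. Pads are 22 mm wide; open, the fingers measure 114 mm over their backs; the gripper's body (76 mm by 85 mm) begins 54 mm behind the grasp point. The pads swing forward as they close: fully open they stand 13 mm farther back than shut.
Start: joints at [1.482, 0.385, 0.008, 0, -1.194, -0.259], TCP at [212.986, 587.568, 231.312] pointing down, gripper open.
Joint ranges: [-3.14, 3.14], [-1.21, 2.06], [-1.07, 1.41], [-3.16, 2.05], [-2.99, -0.16], [-3.1, 3.1]. Speed limits (rad/s): [2.79, 2.79, 3.14, 3.14, 3.14, 3.14].

## Interface

Orientations are given as a unit quaternion [x, y, z, w].
In Python, from bench import arm gives the robot as it stands.
- The arm moves only by the tool send_rows, never from a script. Its argument "targets" is a list of rows, each an object of numbers: "gripper": the gripper command: -1 is fully open, 1 is shut, values between are in proportion; "x", "y", "z": the shift along the tool's x, y, z in cm; "ax", "ay", "az": the turn, a rotation vector about the tool's x, y, z in degrees. A call has 1 to 5 rows; each row shifts and turns the commanded pose from where the row before left it, along the tool's axes as they then stand; what a row does not reach is not made up. A row lasts 1/12 s, in which the tool goes at most 41.7 mm and 7.16 degrees, less where a joint would pass 70% of its speed; a pose out of reach is approached as far as the arm can. A call is refused whole if a number of a shift passes 4.17 or a number of a turn 7.16, either way. A call with a gripper value outside its range is refused whole. The fingers move at their own pace and stop on an object; the grip force is fixed at half the most. Time passes only in rows, so rows that do not move let the fingers close. It gives the time, the measured TCP pose, the force, the opening and the grip force at its end, in the units of the state.
- arm.read_state(): the state, without advancing time (a new reading comes with each control period).
- arm.get_image(name): name is "scene" or "top" or "wrist"; returns (picture, depth): 480x640x3 uint8, red, green, blue; 480x640 float32, mm along the optical axis (not along the pixel's ray), 0 where there is no reading.
- arm.camera_model(name): a dict with "fx", "fy", "cx", "cy" (pixels), "distortion" ([k1, k2, p1, p2, k3] as OpenCV has them; the pictures are not rectified), "cam_to_world" (4x4, takes a point from camera to world coordinates). Camera axes: x right, y down, z forward; pixel columns grow to the right and rows downward; lengths in mm; the calibration is good to about 2 mm. A picture is of the moment at which its call begins: read the wrist's pose just before it. camera_model takes no time and is no camera call; for the wrist camera it gives the pose at the moment of the call.
- arm.job_done(): hands the job in; it is judged then, once.
Trained networks look in the newest picture that a camera, given by its name, has taken for a name from the list of things; names that differ only in an ending like _2 or _b are one class to them, and where a whole thing is asked for, a point or a joint stands for the part that bears it (a point fixed in the world has none). Each returns a list of dicts, best first, with "score" (0 to 1); they miss things now and then, are a little off and sometimes report something else, mostly with a low value. They report only what shows in the picture. A call takes as long as a camera call.
- arm.boxes_of(camera, thing): "rect" ([left, top, width, height] in pixels, round what is visible of it).
The state is a dict: "clock": time; "joints": joint angles; "joint_vel": joint speeds; "joint_efforts": joint torques, N m; "position": TCP position; "ee_rot": TCP orientation; "contact_force": force on the tool from outside, world axes, zero at the start; "wrist_torque": the same for the moment, N m; "gripper_width": finger opening in mm; "grasp_force": force on a finger pad.
Only numpy, scipy, OpenCV 4.12 (cv2) and the standard library are available. Lean on these libraries where they do the work, as an engineer would, in place of code of your own. Each camera call takes 0.05 s, during which the arm holds its last target. There are 200 camera calls.

## Working session

There is one attempt and no reset: what is moved stays moved. The work goes in short steps, Python scripts to look and compute and a tool call to move; the robot and the scene stay as the last step left them, time stands still between calls to the robot, and variables do not carry over. Pictures are saved under pics/ and viewed, at most 10 in all, crops included, and the job is handed in when it is done.

Besides the shell and the picture viewer there is one more tool, called after ">>>" as name(argument=value, ...) on one line, values as JSON. send_rows: Moves the arm, as the interface text tells. Its arguments: {"type":"object","properties":{"targets":{"type":"array"}},"required":["targets"]}

```bash
ls; mkdir -p pics; python3 - <<'E'
from bench import arm
import cv2,numpy as np
s=arm.read_state();print({k:np.round(v,3).tolist() for k,v in s.items()})
ims=[]
for n in("scene","top"):
    im,d=arm.get_image(n);np.savez(f'/tmp/{n}.npz',im=im,d=d,T=arm.camera_model(n)['cam_to_world'])
    m=arm.camera_model(n);print(n,{k:np.round(v,3).tolist() for k,v in m.items()})
    cv2.imwrite(f'pics/{n}.png',im[:,:,::-1])
    for t in("housing","element","spacer","cap","inlet_rubber","needle_valve","pink_cup_0"):
        print(n,t,[(np.round(b['rect']).tolist(),round(b['score'],2)) for b in arm.boxes_of(n,t)[:2]])
E
```

```text
pics
{'clock': 0.0, 'joints': [1.482, 0.386, 0.007, -0.001, -1.194, -0.259], 'joint_vel': [0.0, -0.002, -0.0, 0.001, -0.001, -0.001], 'joint_efforts': [0.001, -39.229, 18.84, 4.186, -0.005, -0.0], 'position': [212.782, 587.02, 230.198], 'ee_rot': [0.985, -0.173, -0.0, 0.001], 'contact_force': [0.117, 0.323, -0.094], 'wrist_torque': [-0.034, -0.021, -0.016], 'grasp_force': 0.0, 'gripper_width': 85.257}
scene {'fx': 540.302, 'fy': 540.302, 'cx': 316.612, 'cy': 237.016, 'distortion': [-0.15, 0.0, 0.0, 0.0, 0.0], 'cam_to_world': [[0.776, -0.368, 0.512, -55.547], [-0.631, -0.47, 0.618, -764.328], [0.013, -0.802, -0.597, 837.967], [0.0, 0.0, 0.0, 1.0]]}
scene housing [([278.0, 232.0, 51.0, 62.0], 0.84), ([406.0, 274.0, 28.0, 33.0], 0.53)]
scene element [([204.0, 212.0, 34.0, 28.0], 0.79)]
scene spacer [([424.0, 343.0, 28.0, 43.0], 0.69)]
scene cap [([302.0, 290.0, 40.0, 60.0], 0.55)]
scene inlet_rubber [([261.0, 290.0, 33.0, 30.0], 0.9), ([425.0, 344.0, 26.0, 41.0], 0.26)]
scene needle_valve [([237.0, 286.0, 20.0, 6.0], 0.56)]
scene pink_cup_0 [([402.0, 274.0, 29.0, 31.0], 0.89)]
top {'fx': 444.242, 'fy': 444.242, 'cx': 317.666, 'cy': 244.026, 'distortion': [-0.098, 0.0, 0.0, 0.0, 0.0], 'cam_to_world': [[0.005, -0.99, 0.139, 403.818], [-1.0, -0.002, 0.02, -29.599], [-0.019, -0.139, -0.99, 1061.081], [0.0, 0.0, 0.0, 1.0]]}
top housing [([294.0, 227.0, 42.0, 45.0], 0.78)]
top element [([178.0, 258.0, 35.0, 33.0], 0.57)]
top spacer [([466.0, 227.0, 24.0, 25.0], 0.61)]
top cap [([368.0, 266.0, 41.0, 37.0], 0.85)]
top inlet_rubber [([322.0, 282.0, 28.0, 33.0], 0.59)]
top needle_valve [([285.0, 297.0, 18.0, 16.0], 0.43)]
top pink_cup_0 [([390.0, 172.0, 27.0, 23.0], 0.8), ([175.0, 257.0, 41.0, 37.0], 0.41)]
```

```bash
python3 - <<'E'
import cv2,numpy as np
im=np.load('/tmp/top.npz')['im'];c=im[140:360,150:510];
cv2.imwrite('pics/topc.png',cv2.resize(c,(792,484),interpolation=cv2.INTER_CUBIC)[:,:,::-1])
im=np.load('/tmp/scene.npz')['im'];c=im[180:400,180:480];
cv2.imwrite('pics/scenec.png',cv2.resize(c,(795,583),interpolation=cv2.INTER_CUBIC)[:,:,::-1])
E
```

```text
(no output)
```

View pics/topc.png

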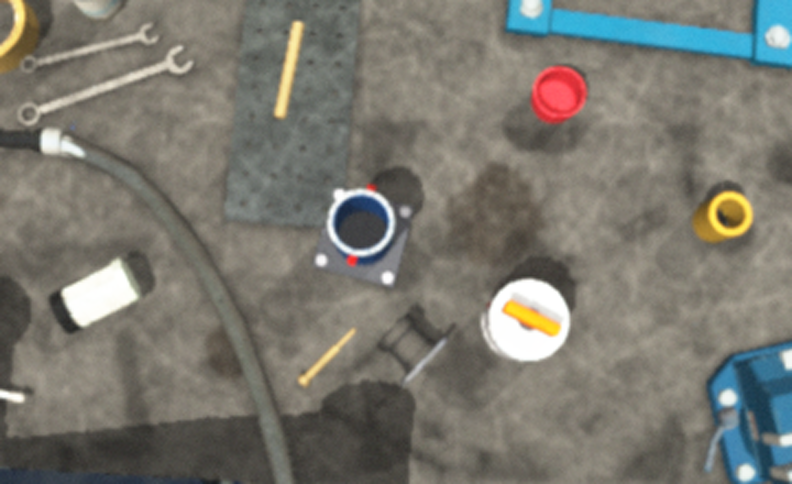

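View pics/scenec.png

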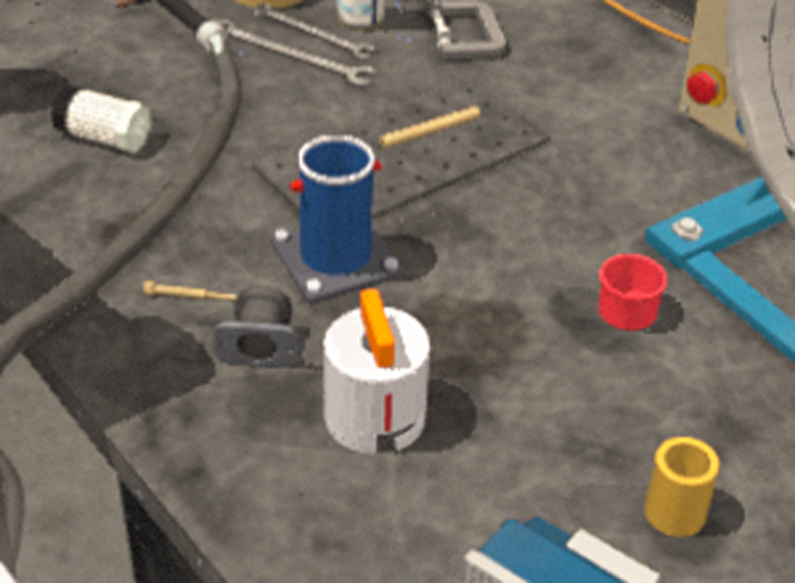

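The crops show the element at top pixel ~(193,275) with its black end to the left (+y), the housing at (314,241) with the red pins near-vertical, and the cap at (389,285) with the orange bar slightly rotated. The spacer is at (479,238). Next I measure from depth.

```bash
cat > h.py <<'E'
from bench import arm
import cv2,numpy as np
from scipy.spatial.transform import Rotation as R
np.set_printoptions(suppress=True,precision=1)
def cloud(n,im,d,T=None):
    m=arm.camera_model(n);T=np.array(m['cam_to_world'] if T is None else T)
    K=np.array([[m['fx'],0,m['cx']],[0,m['fy'],m['cy']],[0,0,1]])
    v,u=np.mgrid[0:480,0:640];p=np.stack([u,v],-1).reshape(-1,1,2).astype(float)
    q=cv2.undistortPoints(p,K,np.array(m['distortion'])).reshape(480,640,2)
    P=np.dstack([q[...,0]*d,q[...,1]*d,d])@T[:3,:3].T+T[:3,3]
    P[d<=0]=np.nan
    return P
def hsv(im): return cv2.cvtColor(im,cv2.COLOR_RGB2HSV).astype(int)
def circ(xy):
    from scipy.optimize import least_squares
    r=least_squares(lambda c:np.hypot(*(xy-c[:2]).T)-c[2],[*xy.mean(0),30],loss='soft_l1',f_scale=1.5)
    return r.x
E
python3 - <<'E'
from h import *
for n in("top","scene"):
    z=np.load(f'/tmp/{n}.npz');im=z['im'];P=cloud(n,im,z['d'],z['T']);H=hsv(im);Z=P[...,2]
    print(n)
    bx=dict(top=dict(el=(165,250,60,55),ho=(285,215,65,65),sp=(456,215,45,45),ca=(358,255,62,60),be=(240,310,30,30)),
      scene=dict(el=(194,205,50,40),ho=(270,222,70,82),sp=(414,335,48,60),ca=(295,282,55,75),be=(370,330,30,30)))[n]
    def reg(k): x,y,w,h=bx[k];return P[y:y+h,x:x+w].reshape(-1,3),H[y:y+h,x:x+w].reshape(-1,3)
    p,h=reg('be');print('bench z',np.nanmedian(p[:,2]))
    p,h=reg('el');k=p[:,2]>15;q=p[k];c=q[:,:2].mean(0);u,s,v=np.linalg.svd(q[:,:2]-c,full_matrices=False)
    a=(q[:,:2]-c)@v[0];b=(q[:,:2]-c)@v[1];print('el',c,v[0],np.percentile(a,[0,1,99,100]),np.percentile(b,[1,99]),'ztop',np.percentile(q[:,2],[50,95]),k.sum())
    kb=h[k][:,2]<70;print(' black at',np.median(a[kb]),kb.sum())
    for cc,lo in(('ho',106),('sp',54),('ca',76)):
        p,h=reg(cc);k=(p[:,2]>lo)&(p[:,2]<lo+14)
        if cc=='ca':k&=(h[:,1]<80)
        print(cc,circ(p[k,:2]),np.median(p[k,2]),k.sum(),p[k].min(0),p[k].max(0))
    p,h=reg('ho');k=((h[:,0]<8)|(h[:,0]>172))&(h[:,1]>150)&(h[:,2]>90);print('pins');print(p[k])
    p,h=reg('ca');k=(h[:,0]<25)&(h[:,0]>8)&(h[:,1]>150)&(p[:,2]>98);q=p[k];c=q.mean(0);v=np.linalg.svd(q[:,:2]-c[:2],full_matrices=False)[2];print('bar',c,v[0],k.sum())
E
```

```text
top
bench z 0.7099097147031443
el [474.5 283.1] [ 0.5 -0.9] [-45.3 -43.7  41.4  41.8] [-20.3  25. ] ztop [40.9 47.4] 761
 black at -37.63709918240781 96
ho [542.7  -1.6  29.7] 111.91110742579713 175 [512.4 -32.9 106.2] [574.4  29.7 116.3]
sp [ 560.9 -385.4   20.1] 58.69055655185787 147 [ 540.4 -407.2   54.1] [ 582.7 -362.7   63.9]
ca [ 451.9 -169.8   30.6] 80.73550673766636 799 [ 413.1 -209.8   76.1] [ 490.4 -130.2   87.4]
pins
[[601.5  -6.5  -0.5]
 [601.3  -9.    0.9]
 [601.8 -11.4  -1.9]
 [600.9 -13.9   3.1]
 [580.9  -8.7  98.4]
 [581.3 -10.8  95.9]
 [581.4 -13.   95.5]
 [581.2 -15.3  96.6]
 [512.    8.3  99.9]
 [510.   10.6  98. ]
 [510.4   8.5  94.4]
 [509.9   6.2  98.8]
 [510.1   4.1  97.3]
 [508.   10.6  96.3]
 [507.9   8.4  97. ]
 [507.7   6.2  99.1]
 [508.2   4.2  94.2]
 [505.6  10.5  98.1]
 [505.8   8.4  96.4]
 [505.8   6.2  96.7]
 [506.    4.1  94.7]
 [503.2   6.1  99.9]]
bar [ 450.9 -168.6  107.8] [0.4 0.9] 95
scene
bench z -1.1906756993082013
el [468.9 274.8] [ 0.5 -0.8] [-49.7 -46.6  39.9  41.5] [-25.5  16.9] ztop [35.5 44.6] 527
 black at -39.983513238971405 80
ho [1636.4 -728.2 1309.3] 108.70608671388203 266 [ 440.9 -186.3  106. ] [576.7  27.8 114.2]
sp [ 561.6 -390.1   19.9] 58.125914338986945 205 [ 537.6 -412.1   54.1] [ 584.2 -366.4   62.8]
ca [ 451.  -174.7   31. ] 80.28458861719446 691 [ 410.9 -212.4   76. ] [ 490.4 -131.7   85.7]
pins
[[581.4 -15.2  95.8]
 [578.8 -14.9  94. ]
 [579.  -18.1  95.9]
 [581.3 -18.9  95.3]
 [577.1 -17.   93.3]
 [579.6 -17.5  92.4]
 [582.5 -17.6  91.1]
 [576.5 102.2   6.4]
 [575.3  96.3  10.6]
 [510.9   4.8  97.3]
 [514.7   6.2  94.6]
 [506.6   6.5  95.4]
 [507.6   4.1  96.5]
 [511.2   5.3  94. ]
 [509.7  -0.5  98.2]
 [505.5   5.   94.1]
 [508.2   5.   92.8]
 [511.8   6.2  90.3]
 [509.9  -0.2  95.2]
 [504.    3.1  93.1]
 [507.5   4.2  90.7]
 [508.4   1.5  92. ]
 [511.9   2.5  89.7]]
bar [ 448.1 -175.9  106.6] [-0.4 -0.9] 188
```

```bash
cat >> h.py <<'E'
def pose():
    s=arm.read_state();return np.array(s['position']),R.from_quat(s['ee_rot']),s
def goal(p,Rt=None,p0=None,R0=None):
    """print turn (deg, tool axes, done first) then shift (cm) in the turned tool axes"""
    a,b,_=pose()
    if p0 is not None:a=p0
    Rt=b if Rt is None else Rt
    print('turn deg',(b.inv()*Rt).as_rotvec(degrees=True),' then shift cm',np.round(Rt.inv().apply(np.array(p,float)-a)/10,2),' (shift in old axes',np.round(b.inv().apply(np.array(p,float)-a)/10,2),')')
def down(yx):
    """tool pointing down, tool y along horizontal dir yx (sign picked nearest to present)"""
    b=pose()[1].as_matrix();y=np.array([*yx,0.]);y/=np.linalg.norm(y)
    if y@b[:,1]<0:y=-y
    z=np.array([0,0,-1.]);return R.from_matrix(np.column_stack([np.cross(y,z),y,z]))
E
python3 - <<'E'
from h import *
p,r,s=pose();m=arm.camera_model('wrist');T=np.array(m['cam_to_world'])
print({k:m[k] for k in('fx','cx','cy','distortion')})
print('cam in tool',r.inv().apply(T[:3,3]-p));print(r.inv().as_matrix()@T[:3,:3])
goal([474,283,260])
z=np.load('/tmp/top.npz');P=cloud('top',z['im'],z['d'],z['T'])
for c in((175,250),(190,245),(205,275),(228,255),(235,273),(255,290),(263,320),(120,370)):
    u,v=150+c[0]/2.2,140+c[1]/2.2;print(c,P[int(v),int(u)])
E
```

```text
{'fx': 342.7854458606139, 'cx': 314.1472507646626, 'cy': 241.69865660907888, 'distortion': array([-0.1,  0. ,  0. ,  0. ,  0. ])}
cam in tool [  72.    -1.2 -141.8]
[[ 0.  -1.  -0.3]
 [ 1.   0.  -0. ]
 [ 0.  -0.3  1. ]]
turn deg [0. 0. 0.]  then shift cm [34.9 19.7 -2.9]  (shift in old axes [34.9 19.7 -2.9] )
(175, 250) [530.6 207.8  -5.8]
(190, 245) [531.8 184.5  24.3]
(205, 275) [498.4 166.4  26.8]
(228, 255) [525.1 147.5   1.3]
(235, 273) [503.4 139.8   0.7]
(255, 290) [486.7 117.8  -0.5]
(263, 320) [453.1 107.3   1.6]
(120, 370) [396.9 262.7   2.1]
```

>>> send_rows(targets=[{"x":3.1,"y":1.8,"z":-0.3,"gripper":-1},{"x":3.1,"y":1.8,"z":-0.3,"gripper":-1},{"x":3.1,"y":1.8,"z":-0.3,"gripper":-1},{"x":3.1,"y":1.8,"z":-0.3,"gripper":-1},{"x":3.1,"y":1.8,"z":-0.3,"gripper":-1}])

```text
$.targets[0]: bad value
```

>>> send_rows(targets=[{"x":3.1,"y":1.8,"z":-0.3,"gripper":-1},{"x":3.1,"y":1.8,"z":-0.3,"gripper":-1},{"x":3.1,"y":1.8,"z":-0.3,"gripper":-1},{"x":3.1,"y":1.8,"z":-0.3,"gripper":-1},{"x":3.1,"y":1.8,"z":-0.3,"gripper":-1}])

```text
$.targets[0]: bad value
```

>>> send_rows(targets=[{"x":3.1,"y":1.8,"gripper":-1},{"gripper":-1},{"gripper":-1}])

```text
$.targets[0]: bad value
```

```bash
cat >> h.py <<'E'
def elfit(n='wrist',cen=None,rad=75,zlo=32):
    im,d=arm.get_image(n);P=cloud(n,im,d);H=hsv(im)
    k=(np.hypot(P[...,0]-cen[0],P[...,1]-cen[1])<rad)&(P[...,2]>zlo)&(P[...,2]<60)
    q=P[k];
    (cx,cy),(w,h),a=cv2.minAreaRect(q[:,:2].astype(np.float32))
    print('rect',cx,cy,w,h,a,'n',k.sum(),'z',np.percentile(q[:,2],[5,50,95]))
    kb=H[k][:,2]<70;print('black',np.median(q[kb],0),'white',np.median(q[~kb],0))
    return im,P
E
python3 - <<'E'
from h import *
p,r,s=pose();print(s['clock'],p,s['joints'],r.as_matrix())
im,P=elfit(cen=(473,283));cv2.imwrite('pics/w1.png',im[:,:,::-1])
E
```

```text
0.8 [213.  587.6 231.4] [ 1.5  0.4  0.  -0.  -1.2 -0.3] [[ 0.9 -0.3 -0. ]
 [-0.3 -0.9  0. ]
 [-0.  -0.  -1. ]]Traceback (most recent call last):
  File "<stdin>", line 3, in <module>
  File "h.py", line 36, in elfit
    print('rect',cx,cy,w,h,a,'n',k.sum(),'z',np.percentile(q[:,2],[5,50,95]))
                                             ~~~~~~~~~~~~~^^^^^^^^^^^^^^^^^^
    return _quantile_unchecked(
        a, q, axis, out, overwrite_input, method, keepdims, weights)
    return _ureduce(a,
                    func=_quantile_ureduce_func,
    ...<5 lines>...
                    overwrite_input=overwrite_input,
                    method=method)
    r = func(a, **kwargs)
    result = _quantile(arr,
                       quantiles=q,
    ...<2 lines>...
                       out=out,
                       weights=wgt)
    slices_having_nans = np.isnan(arr[-1, ...])
                                  ~~~^^^^^^^^^
IndexError: index -1 is out of bounds for axis 0 with size 0
```

All seven keys are probably required in each row.

>>> send_rows(targets=[{"gripper":-1,"x":3.1,"y":1.8,"z":-0.3,"ax":0,"ay":0,"az":0},{"gripper":-1,"x":3.1,"y":1.8,"z":-0.3,"ax":0,"ay":0,"az":0},{"gripper":-1,"x":3.1,"y":1.8,"z":-0.3,"ax":0,"ay":0,"az":0},{"gripper":-1,"x":3.1,"y":1.8,"z":-0.3,"ax":0,"ay":0,"az":0},{"gripper":-1,"x":3.1,"y":1.8,"z":-0.3,"ax":0,"ay":0,"az":0}])

```text
clock: 1.27
position: [328.8, 448.8, 246.6]
ee_rot: [0.985, -0.173, 0.0, -0.0]
contact_force: [1.3, 0.0, -0.4]
gripper_width: 85.1
grasp_force: 0.0
```

>>> send_rows(targets=[{"gripper":-1,"x":3.1,"y":1.8,"z":-0.3,"ax":0,"ay":0,"az":0},{"gripper":-1,"x":3.1,"y":1.8,"z":-0.3,"ax":0,"ay":0,"az":0},{"gripper":-1,"x":3.1,"y":1.8,"z":-0.3,"ax":0,"ay":0,"az":0},{"gripper":-1,"x":3.1,"y":1.8,"z":-0.3,"ax":0,"ay":0,"az":0},{"gripper":-1,"x":3.1,"y":1.8,"z":-0.3,"ax":0,"ay":0,"az":0}])

```text
clock: 1.68
position: [443.9, 311.2, 261.8]
ee_rot: [0.985, -0.173, 0.0, -0.0]
contact_force: [0.6, 0.8, -0.2]
gripper_width: 85.5
grasp_force: 0.0
```

>>> send_rows(targets=[{"gripper":-1,"x":3.1,"y":1.8,"z":0,"ax":0,"ay":0,"az":0},{"gripper":-1,"x":0,"y":0,"z":0,"ax":0,"ay":0,"az":0},{"gripper":-1,"x":0,"y":0,"z":0,"ax":0,"ay":0,"az":0}])

```text
clock: 1.93
position: [467.0, 283.7, 261.3]
ee_rot: [0.985, -0.175, 0.0, -0.0]
contact_force: [-0.4, 0.6, -0.0]
gripper_width: 85.5
grasp_force: 0.0
```

```bash
python3 - <<'E'
from h import *
p,r,s=pose();print(s['clock'],p,s['joints'],r.as_matrix())
im,P=elfit(cen=(473,283));cv2.imwrite('pics/w1.png',im[:,:,::-1])
E
```

```text
1.9333 [467.  283.7 261.3] [ 0.8  0.2 -0.1 -0.  -1.2  0.4] [[ 0.9 -0.3  0. ]
 [-0.3 -0.9  0. ]
 [-0.  -0.  -1. ]]
rect 475.58837890625 286.2607421875 45.622520446777344 85.44413757324219 27.3658390045166 n 2979 z [33.4 41.  45.6]
black [nan nan nan] white [476.7 285.8  41. ]
  return _methods._mean(a, axis=axis, dtype=dtype,
  ret = um.true_divide(
```

View pics/w1.png

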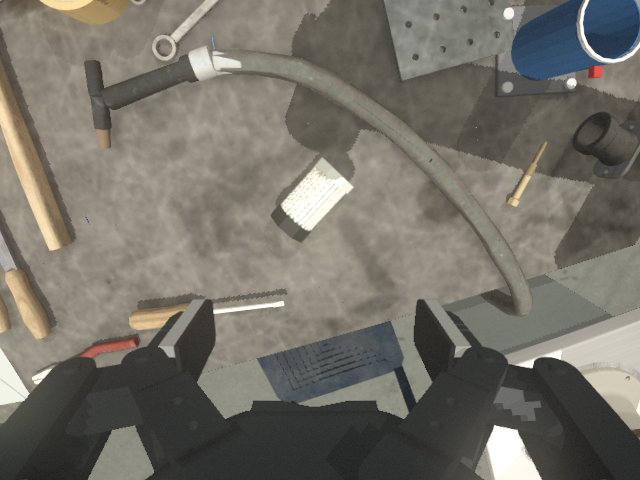

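The wrist view shows the element at ~(312,200), white end upper right and black end lower left, with clear bench around it. Its depth rectangle, 45.6 x 85.4 mm, matches the real size. I'll turn the tool for a tilted grasp.

>>> send_rows(targets=[{"gripper":-1,"x":0,"y":0,"z":0,"ax":0,"ay":0,"az":7.1},{"gripper":-1,"x":0,"y":0,"z":0,"ax":0,"ay":0,"az":7.1},{"gripper":-1,"x":0,"y":0,"z":0,"ax":0,"ay":0,"az":7.1},{"gripper":-1,"x":0,"y":0,"z":0,"ax":0,"ay":0,"az":7.1},{"gripper":-1,"x":0,"y":0,"z":0,"ax":0,"ay":0,"az":7.1}])

```text
clock: 2.4
position: [465.2, 286.5, 261.3]
ee_rot: [0.884, -0.467, -0.0, -0.0]
contact_force: [0.2, 0.1, 0.8]
gripper_width: 85.3
grasp_force: 0.0
```

>>> send_rows(targets=[{"gripper":-1,"x":0,"y":0,"z":0,"ax":0,"ay":0,"az":7.0},{"gripper":-1,"x":0,"y":0,"z":0,"ax":0,"ay":6.7,"az":0},{"gripper":-1,"x":0,"y":0,"z":0,"ax":0,"ay":6.7,"az":0},{"gripper":-1,"x":0,"y":0,"z":0,"ax":0,"ay":6.7,"az":0},{"gripper":-1,"x":0,"y":0,"z":0,"ax":0,"ay":6.7,"az":0}])

```text
clock: 2.82
position: [465.5, 286.9, 262.4]
ee_rot: [0.832, -0.503, 0.201, 0.12]
contact_force: [-0.4, -1.6, -0.4]
gripper_width: 85.5
grasp_force: 0.0
```

>>> send_rows(targets=[{"gripper":-1,"x":0,"y":0,"z":0,"ax":0,"ay":6.7,"az":0},{"gripper":-1,"x":0,"y":0,"z":0,"ax":0,"ay":6.5,"az":0},{"gripper":-1,"x":0,"y":0,"z":0,"ax":0,"ay":0,"az":0},{"gripper":-1,"x":0,"y":0,"z":0,"ax":0,"ay":0,"az":0}])

```text
clock: 3.15
position: [464.8, 286.7, 260.0]
ee_rot: [0.805, -0.485, 0.292, 0.178]
contact_force: [0.4, -0.2, 0.6]
gripper_width: 85.7
grasp_force: 0.0
```

```bash
python3 - <<'E'
from h import *
p,r,s=pose();print(s['clock'],p,np.round(s['joints'],2));print(np.round(r.as_matrix(),3))
e=np.array([-.460,.888,0]);up=np.array([0,0,1.])
th=np.radians(40);d=-up*np.cos(th)-e*np.sin(th);y=np.array([-.888,-.46,0])
Rt=R.from_matrix(np.column_stack([np.cross(y,d),y,d]))
G=np.array([475.6,286.3,25])+e*(52-42.5)
goal(G+22*d-100*d,Rt);goal(G+22*d,Rt)
try: elfit(cen=(475.6,286.3))
except Exception as x:print(x)
E
```

```text
3.15 [464.8 286.7 260. ] [ 1.1  0.3 -0.3  0.6 -1.4 -0.9]
[[ 0.4 -0.9  0.3]
 [-0.7 -0.5 -0.6]
 [ 0.6  0.  -0.8]]
turn deg [-0.1 -0.   0.4]  then shift cm [-15.4  -0.9   9.9]  (shift in old axes [-15.4  -1.    9.9] )
turn deg [-0.1 -0.   0.4]  then shift cm [-15.4  -0.9  19.9]  (shift in old axes [-15.4  -1.   19.9] )
rect 476.8116455078125 285.36260986328125 46.007991790771484 85.0221939086914 27.13479995727539 n 3183 z [34.2 42.  46.6]
black [472.3 329.2  39.2] white [475.9 287.3  42. ]
```

>>> send_rows(targets=[{"gripper":-1,"x":-3.08,"y":-0.18,"z":2.0,"ax":0,"ay":0,"az":0},{"gripper":-1,"x":-3.08,"y":-0.18,"z":2.0,"ax":0,"ay":0,"az":0},{"gripper":-1,"x":-3.08,"y":-0.18,"z":2.0,"ax":0,"ay":0,"az":0},{"gripper":-1,"x":-3.08,"y":-0.18,"z":2.0,"ax":0,"ay":0,"az":0},{"gripper":-1,"x":-3.08,"y":-0.18,"z":2.0,"ax":0,"ay":0,"az":0}])

```text
clock: 3.62
position: [449.7, 338.0, 85.7]
ee_rot: [0.804, -0.488, 0.291, 0.175]
contact_force: [0.3, 0.5, 0.1]
gripper_width: 85.5
grasp_force: 0.0
```

>>> send_rows(targets=[{"gripper":-1,"x":0,"y":0,"z":2.0,"ax":0,"ay":0,"az":0},{"gripper":-1,"x":0,"y":0,"z":2.0,"ax":0,"ay":0,"az":0},{"gripper":-1,"x":0,"y":0,"z":2.0,"ax":0,"ay":0,"az":0},{"gripper":-1,"x":0,"y":0,"z":2.0,"ax":0,"ay":0,"az":0},{"gripper":-1,"x":0,"y":0,"z":0,"ax":0,"ay":0,"az":0}])

```text
clock: 4.03
position: [473.0, 287.9, 23.3]
ee_rot: [0.803, -0.488, 0.292, 0.179]
contact_force: [-1.2, -0.6, -0.2]
gripper_width: 85.5
grasp_force: 0.0
```

```bash
python3 - <<'E'
from h import *
e=np.array([-.460,.888,0]);up=np.array([0,0,1.])
th=np.radians(40);d=-up*np.cos(th)-e*np.sin(th)
G=np.array([476,286,25])+e*(52-42.5)
print(G+22*d,pose()[0]);goal(G+22*d)
E
```

```text
[478.1 281.9   8.1] [473.  287.9  23.3]
turn deg [0. 0. 0.]  then shift cm [-0.4 -0.2  1.6]  (shift in old axes [-0.4 -0.2  1.6] )
```

>>> send_rows(targets=[{"gripper":-1,"x":-0.4,"y":-0.2,"z":1.6,"ax":0,"ay":0,"az":0},{"gripper":-1,"x":0,"y":0,"z":0,"ax":0,"ay":0,"az":0},{"gripper":1,"x":0,"y":0,"z":0,"ax":0,"ay":0,"az":0},{"gripper":1,"x":0,"y":0,"z":0,"ax":0,"ay":0,"az":0},{"gripper":1,"x":0,"y":0,"z":0,"ax":0,"ay":0,"az":0}])

```text
clock: 4.45
position: [478.4, 287.2, 10.8]
ee_rot: [0.804, -0.487, 0.293, 0.176]
contact_force: [-2.5, -2.4, 1.9]
gripper_width: 51.6
grasp_force: 0.6
```

>>> send_rows(targets=[{"gripper":1,"x":0,"y":0,"z":0,"ax":0,"ay":0,"az":0},{"gripper":1,"x":0,"y":0,"z":0,"ax":0,"ay":0,"az":0},{"gripper":1,"x":0,"y":0,"z":0,"ax":0,"ay":0,"az":0},{"gripper":1,"x":0,"y":0,"z":0,"ax":0,"ay":0,"az":0},{"gripper":1,"x":0,"y":0,"z":0,"ax":0,"ay":0,"az":0}])

```text
clock: 4.87
position: [478.4, 287.1, 10.9]
ee_rot: [0.804, -0.487, 0.293, 0.176]
contact_force: [-2.2, 1.5, 5.4]
gripper_width: 44.9
grasp_force: 61.8
```

>>> send_rows(targets=[{"gripper":1,"x":1.6,"y":0,"z":-1.9,"ax":0,"ay":0,"az":0},{"gripper":1,"x":1.6,"y":0,"z":-1.9,"ax":0,"ay":0,"az":0},{"gripper":1,"x":1.6,"y":0,"z":-1.9,"ax":0,"ay":0,"az":0},{"gripper":1,"x":1.6,"y":0,"z":-1.9,"ax":0,"ay":0,"az":0},{"gripper":1,"x":0,"y":0,"z":0,"ax":0,"ay":-6.0,"az":0}])

```text
clock: 5.28
position: [478.4, 289.0, 110.6]
ee_rot: [0.819, -0.494, 0.25, 0.149]
contact_force: [0.4, -0.5, -1.5]
gripper_width: 45.1
grasp_force: 61.5
```

>>> send_rows(targets=[{"gripper":1,"x":0,"y":0,"z":0,"ax":0,"ay":-7,"az":0},{"gripper":1,"x":0,"y":0,"z":0,"ax":0,"ay":-7,"az":0},{"gripper":1,"x":0,"y":0,"z":0,"ax":0,"ay":-7,"az":0},{"gripper":1,"x":0,"y":0,"z":0,"ax":0,"ay":-7,"az":0},{"gripper":1,"x":0,"y":0,"z":0,"ax":0,"ay":-7,"az":0}])

```text
clock: 5.7
position: [477.4, 286.5, 109.6]
ee_rot: [0.856, -0.517, -0.01, -0.007]
contact_force: [0.9, -1.5, -1.9]
gripper_width: 45.1
grasp_force: 61.5
```

>>> send_rows(targets=[{"gripper":1,"x":0,"y":0,"z":0,"ax":0,"ay":-7,"az":0},{"gripper":1,"x":0,"y":0,"z":0,"ax":0,"ay":-7,"az":0},{"gripper":1,"x":0,"y":0,"z":0,"ax":0,"ay":-7,"az":0},{"gripper":1,"x":0,"y":0,"z":0,"ax":0,"ay":-7,"az":0},{"gripper":1,"x":0,"y":0,"z":0,"ax":0,"ay":-7,"az":0}])

```text
clock: 6.12
position: [478.9, 286.5, 110.4]
ee_rot: [0.813, -0.492, -0.266, -0.164]
contact_force: [-0.3, -0.4, -2.6]
gripper_width: 45.1
grasp_force: 61.5
```

>>> send_rows(targets=[{"gripper":1,"x":0,"y":0,"z":0,"ax":0,"ay":-7,"az":0},{"gripper":1,"x":0,"y":0,"z":0,"ax":0,"ay":-7,"az":0},{"gripper":1,"x":0,"y":0,"z":0,"ax":0,"ay":0,"az":0},{"gripper":1,"x":0,"y":0,"z":0,"ax":0,"ay":0,"az":0}])

```text
clock: 6.45
position: [478.6, 284.1, 107.0]
ee_rot: [0.774, -0.472, -0.362, -0.218]
contact_force: [-0.5, 0.7, -0.6]
gripper_width: 45.4
grasp_force: 61.6
```

```bash
python3 - <<'E'
from h import *
p,r,s=pose();print(s['clock'],p,np.array(s['joints']));np.set_printoptions(precision=3,suppress=True);print(r.as_matrix())
im,d=arm.get_image('scene');P=cloud('scene',im,d)
cv2.imwrite('pics/s2.png',cv2.resize(im[120:300,120:340],(792,648-50)[::1])[:,:,::-1])
E
```

```text
6.45 [478.6 284.1 107. ] [ 0.3  0.6 -0.  -0.9 -1.3  0.6]
[[ 0.293 -0.888 -0.354]
 [-0.573 -0.46   0.679]
 [-0.765  0.004 -0.644]]
```

View pics/s2.png

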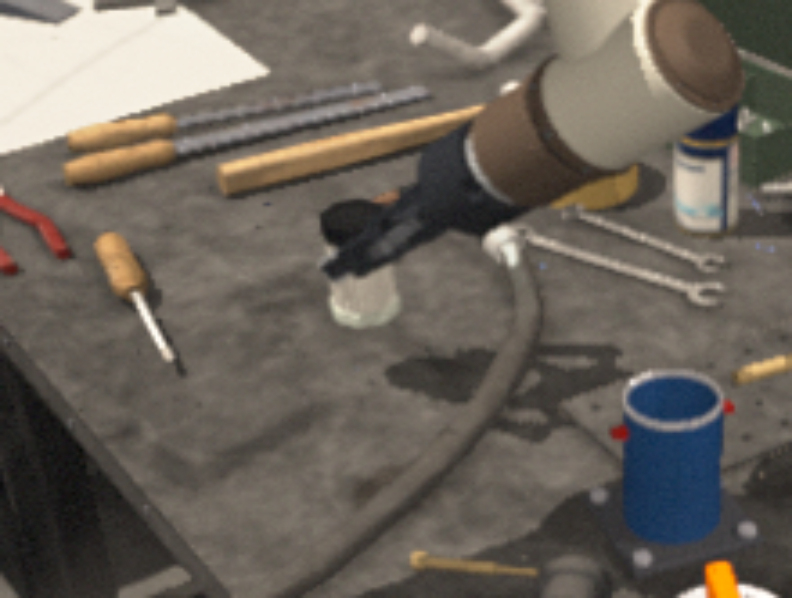

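The picture shows the element held upright, black cap up (~(360,270)), well clear of the hose. Lowering.

>>> send_rows(targets=[{"gripper":1,"x":1.15,"y":0,"z":0.97,"ax":0,"ay":0,"az":0},{"gripper":1,"x":1.15,"y":0,"z":0.97,"ax":0,"ay":0,"az":0},{"gripper":1,"x":1.15,"y":0,"z":0.97,"ax":0,"ay":0,"az":0},{"gripper":1,"x":1.0,"y":0,"z":0.84,"ax":0,"ay":0,"az":0},{"gripper":1,"x":0,"y":0,"z":0,"ax":0,"ay":0,"az":0}])

```text
clock: 6.92
position: [475.8, 285.9, 47.1]
ee_rot: [0.774, -0.471, -0.364, -0.216]
contact_force: [-0.4, 0.6, -1.5]
gripper_width: 45.1
grasp_force: 61.6
```

>>> send_rows(targets=[{"gripper":1,"x":0.1,"y":0,"z":0.08,"ax":0,"ay":0,"az":0},{"gripper":1,"x":0.1,"y":0,"z":0.08,"ax":0,"ay":0,"az":0},{"gripper":1,"x":0,"y":0,"z":0,"ax":0,"ay":0,"az":0}])

```text
clock: 7.17
position: [478.5, 286.0, 48.4]
ee_rot: [0.775, -0.469, -0.361, -0.219]
contact_force: [-0.3, -0.1, -0.2]
gripper_width: 45.2
grasp_force: 61.6
```

>>> send_rows(targets=[{"gripper":1,"x":0.15,"y":0,"z":0.13,"ax":0,"ay":0,"az":0},{"gripper":1,"x":0.15,"y":0,"z":0.13,"ax":0,"ay":0,"az":0},{"gripper":1,"x":0,"y":0,"z":0,"ax":0,"ay":0,"az":0}])

```text
clock: 7.42
position: [478.6, 285.9, 45.0]
ee_rot: [0.775, -0.469, -0.361, -0.22]
contact_force: [1.3, -1.0, 1.2]
gripper_width: 45.3
grasp_force: 61.7
```

>>> send_rows(targets=[{"gripper":1,"x":0.1,"y":0,"z":0.08,"ax":0,"ay":0,"az":0},{"gripper":1,"x":0,"y":0,"z":0,"ax":0,"ay":0,"az":0}])

```text
clock: 7.58
position: [478.6, 285.9, 45.0]
ee_rot: [0.775, -0.469, -0.362, -0.22]
contact_force: [0.2, -2.4, 7.2]
gripper_width: 44.9
grasp_force: 62.5
```

>>> send_rows(targets=[{"gripper":1,"x":0.08,"y":0,"z":0.06,"ax":0,"ay":0,"az":0},{"gripper":1,"x":0,"y":0,"z":0,"ax":0,"ay":0,"az":0}])

```text
clock: 7.75
position: [478.6, 286.0, 45.0]
ee_rot: [0.775, -0.468, -0.362, -0.22]
contact_force: [0.3, -1.9, 11.8]
gripper_width: 45.3
grasp_force: 62.8
```

>>> send_rows(targets=[{"gripper":1,"x":-0.1,"y":0,"z":-0.08,"ax":0,"ay":0,"az":0},{"gripper":-1,"x":0,"y":0,"z":0,"ax":0,"ay":0,"az":0},{"gripper":-1,"x":0,"y":0,"z":0,"ax":0,"ay":0,"az":0},{"gripper":-1,"x":0,"y":0,"z":0,"ax":0,"ay":0,"az":0},{"gripper":-1,"x":0,"y":0,"z":0,"ax":0,"ay":0,"az":0}])

```text
clock: 8.17
position: [478.0, 285.8, 42.9]
ee_rot: [0.775, -0.47, -0.362, -0.219]
contact_force: [-0.5, 0.3, 0.2]
gripper_width: 85.2
grasp_force: 0.0
```

>>> send_rows(targets=[{"gripper":-1,"x":0,"y":0,"z":0,"ax":0,"ay":0,"az":0},{"gripper":-1,"x":0,"y":0,"z":-2,"ax":0,"ay":0,"az":0},{"gripper":-1,"x":0,"y":0,"z":-3,"ax":0,"ay":0,"az":0},{"gripper":-1,"x":0,"y":0,"z":-3,"ax":0,"ay":0,"az":0},{"gripper":-1,"x":0,"y":0,"z":-3,"ax":0,"ay":0,"az":0}])

```text
clock: 8.58
position: [517.2, 210.4, 114.4]
ee_rot: [0.775, -0.47, -0.362, -0.218]
contact_force: [0.4, 1.7, -0.6]
gripper_width: 85.4
grasp_force: 0.0
```

>>> send_rows(targets=[{"gripper":-1,"x":-3,"y":0,"z":-2,"ax":0,"ay":0,"az":0},{"gripper":-1,"x":-3,"y":0,"z":-2,"ax":0,"ay":0,"az":0},{"gripper":-1,"x":-3,"y":0,"z":-2,"ax":0,"ay":0,"az":0},{"gripper":-1,"x":0,"y":0,"z":0,"ax":0,"ay":0,"az":0},{"gripper":-1,"x":0,"y":0,"z":0,"ax":0,"ay":0,"az":0}])

```text
clock: 9.0
position: [512.4, 222.0, 224.1]
ee_rot: [0.776, -0.469, -0.359, -0.221]
contact_force: [-0.3, 0.2, -0.5]
gripper_width: 85.5
grasp_force: 0.0
```

```bash
cat >> h.py <<'E'
def see(n,cen,lo,hi,rad=60,sat=None):
    im,d=arm.get_image(n);P=cloud(n,im,d);H=hsv(im)
    k=(np.hypot(P[...,0]-cen[0],P[...,1]-cen[1])<rad)&(P[...,2]>lo)&(P[...,2]<hi)
    q=P[k];print(n,'n',len(q),'z',np.percentile(q[:,2],[5,50,95]) if len(q) else '')
    if len(q):
        print(' rect',np.round(cv2.minAreaRect(q[:,:2].astype(np.float32))[0],1),[np.round(a,1) for a in cv2.minAreaRect(q[:,:2].astype(np.float32))[1:]],'enclosing',cv2.minEnclosingCircle(q[:,:2].astype(np.float32)))
    return im,P,k
E
python3 - <<'E'
from h import *
p,r,s=pose();print(s['clock'],p,np.array(s['joints']))
see('top',(480,275),70,100);see('scene',(480,275),70,100)
im,P,k=see('wrist',(480,275),70,100);
see('wrist',(480,275),30,70)
goal([480,275,200],down((-.888,-.46)))
E
```

```text
9.0 [512.4 222.  224.1] [ 0.2  0.5  0.1 -0.8 -1.5  0.4]
top n 0 z 
scene n 229 z [72.6 82.7 85.9]
 rect [483.4 272.8] [array([50.2, 46.9]), np.float64(64.0)] enclosing ((484.0710754394531, 270.9336242675781), 27.384803771972656)
wrist n 2693 z [72.3 83.6 84.5]
 rect [484.  275.5] [array([46.1, 48.1]), np.float64(28.7)] enclosing ((483.73687744140625, 275.40576171875), 25.319427490234375)
wrist n 1831 z [32.1 49.4 68.4]
 rect [490.  265.2] [array([44.9, 24.2]), np.float64(28.1)] enclosing ((486.7173767089844, 271.4148254394531), 22.87932586669922)
turn deg [ 0.3 50.1  0.1]  then shift cm [-6.2  0.3  2. ]  (shift in old axes [-2.4  0.3  6. ] )
```

>>> send_rows(targets=[{"gripper":-1,"x":0,"y":0,"z":0,"ax":0,"ay":7.15,"az":0},{"gripper":-1,"x":0,"y":0,"z":0,"ax":0,"ay":7.15,"az":0},{"gripper":-1,"x":0,"y":0,"z":0,"ax":0,"ay":7.15,"az":0},{"gripper":-1,"x":0,"y":0,"z":0,"ax":0,"ay":7.15,"az":0},{"gripper":-1,"x":0,"y":0,"z":0,"ax":0,"ay":7.15,"az":0}])

```text
clock: 9.62
position: [512.3, 221.6, 221.2]
ee_rot: [0.849, -0.515, -0.103, -0.063]
contact_force: [0.7, -0.2, -1.3]
gripper_width: 85.3
grasp_force: 0.0
```

>>> send_rows(targets=[{"gripper":-1,"x":0,"y":0,"z":0,"ax":0,"ay":7.15,"az":0},{"gripper":-1,"x":0,"y":0,"z":0,"ax":0,"ay":7.15,"az":0},{"gripper":-1,"x":-3,"y":0.1,"z":0,"ax":0,"ay":0,"az":0},{"gripper":-1,"x":-3,"y":0.1,"z":0,"ax":0,"ay":0,"az":0},{"gripper":-1,"x":0,"y":0,"z":0,"ax":0,"ay":0,"az":0}])

```text
clock: 10.03
position: [479.7, 277.1, 219.6]
ee_rot: [0.857, -0.516, -0.0, 0.002]
contact_force: [0.1, -0.9, -0.7]
gripper_width: 85.4
grasp_force: 0.0
```

```bash
python3 - <<'E'
from h import *
p,r,s=pose();print(s['clock'],p,np.array(s['joints']))
im,P,k=see('wrist',(484,275),75,95,45);
goal([484,275.4,48],down((-.88,-.475)));print(r.as_matrix()[:,2]*100)
E
```

```text
10.0333 [479.7 277.1 219.6] [ 0.8  0.3 -0.2  0.  -1.1 -0.3]
wrist n 2536 z [83.1 84.4 85.5]
 rect [485.  274.2] [array([45.7, 46.2]), np.float64(27.0)] enclosing ((485.08868408203125, 274.24786376953125), 24.7977352142334)
turn deg [ 0.2 -0.1 -0.5]  then shift cm [ 0.2 -0.3 17.2]  (shift in old axes [ 0.1 -0.3 17.2] )
[  -0.2   -0.2 -100. ]
```

>>> send_rows(targets=[{"gripper":-1,"x":0.4,"y":-0.3,"z":3.8,"ax":0,"ay":0,"az":0},{"gripper":-1,"x":0,"y":0,"z":3.8,"ax":0,"ay":0,"az":0},{"gripper":-1,"x":0,"y":0,"z":3.6,"ax":0,"ay":0,"az":0},{"gripper":-1,"x":0,"y":0,"z":3.0,"ax":0,"ay":0,"az":0},{"gripper":-1,"x":0,"y":0,"z":3.0,"ax":0,"ay":0,"az":0}])

```text
clock: 10.5
position: [486.4, 270.0, 46.7]
ee_rot: [0.855, -0.519, 0.0, 0.002]
contact_force: [0.9, 0.4, -0.4]
gripper_width: 85.6
grasp_force: 0.0
```

>>> send_rows(targets=[{"gripper":-1,"x":0,"y":0,"z":0,"ax":0,"ay":0,"az":0},{"gripper":1,"x":0,"y":0,"z":0,"ax":0,"ay":0,"az":0},{"gripper":1,"x":0,"y":0,"z":0,"ax":0,"ay":0,"az":0},{"gripper":1,"x":0,"y":0,"z":0,"ax":0,"ay":0,"az":0},{"gripper":1,"x":0,"y":0,"z":0,"ax":0,"ay":0,"az":0}])

```text
clock: 10.92
position: [487.8, 272.4, 51.7]
ee_rot: [0.855, -0.518, 0.001, -0.002]
contact_force: [0.3, -0.6, 1.3]
gripper_width: 45.2
grasp_force: 60.8
```

>>> send_rows(targets=[{"gripper":1,"x":0,"y":0,"z":0,"ax":0,"ay":0,"az":0},{"gripper":1,"x":0,"y":0,"z":0,"ax":0,"ay":0,"az":0},{"gripper":1,"x":0,"y":0,"z":0,"ax":0,"ay":0,"az":0},{"gripper":1,"x":0,"y":0,"z":0,"ax":0,"ay":0,"az":0}])

```text
clock: 11.25
position: [487.8, 272.4, 51.6]
ee_rot: [0.855, -0.518, 0.001, -0.002]
contact_force: [0.2, -1.1, 6.7]
gripper_width: 45.4
grasp_force: 61.5
```

>>> send_rows(targets=[{"gripper":1,"x":0,"y":0,"z":-4,"ax":0,"ay":0,"az":0},{"gripper":1,"x":0,"y":0,"z":-4,"ax":0,"ay":0,"az":0},{"gripper":1,"x":0,"y":0,"z":-4,"ax":0,"ay":0,"az":0},{"gripper":1,"x":0,"y":0,"z":-4,"ax":0,"ay":0,"az":0}])

```text
clock: 11.58
position: [486.1, 271.5, 211.5]
ee_rot: [0.855, -0.518, 0.0, 0.0]
contact_force: [0.1, 1.2, -1.5]
gripper_width: 45.2
grasp_force: 62.1
```

>>> send_rows(targets=[{"gripper":1,"x":3.4,"y":2,"z":0,"ax":0,"ay":0,"az":0},{"gripper":1,"x":3.4,"y":2,"z":0,"ax":0,"ay":0,"az":0},{"gripper":1,"x":3.4,"y":2,"z":0,"ax":0,"ay":0,"az":0},{"gripper":1,"x":3.4,"y":2,"z":0,"ax":0,"ay":0,"az":0},{"gripper":1,"x":0,"y":0,"z":0,"ax":0,"ay":0,"az":0}])

```text
clock: 12.0
position: [476.4, 109.1, 209.8]
ee_rot: [0.854, -0.52, -0.0, 0.001]
contact_force: [0.3, -0.1, -1.4]
gripper_width: 45.2
grasp_force: 62.2
```

>>> send_rows(targets=[{"gripper":1,"x":0,"y":0,"z":0,"ax":0,"ay":0,"az":0},{"gripper":1,"x":0,"y":0,"z":0,"ax":0,"ay":0,"az":0},{"gripper":1,"x":0,"y":0,"z":0,"ax":0,"ay":0,"az":0}])

```text
clock: 12.25
position: [478.8, 114.9, 209.7]
ee_rot: [0.855, -0.518, 0.0, -0.0]
contact_force: [0.9, 0.4, -1.4]
gripper_width: 45.5
grasp_force: 62.2
```

```bash
cat >> h.py <<'E'
def rim(n='wrist',c=(541,-3),save=None):
    im,d=arm.get_image(n);P=cloud(n,im,d);H=hsv(im)
    if save:cv2.imwrite(save,im[:,:,::-1])
    rr=np.hypot(P[...,0]-c[0],P[...,1]-c[1])
    k=(rr<40)&(abs(P[...,2]-113)<3.5)&(H[...,1]<110)
    q=P[k];f=circ(q[:,:2]);print(n,'rim',f,'n',k.sum(),'z',np.median(q[:,2]),'encl',cv2.minEnclosingCircle(q[:,:2].astype(np.float32)))
    k=(rr<55)&(abs(P[...,2]-93)<9)&((H[...,0]<8)|(H[...,0]>172))&(H[...,1]>130);q=P[k]
    for s in(1,-1):
        g=q[(q[:,0]-c[0])*s>0]
        if len(g):print('  pin',np.median(g,0),len(g),np.percentile(g[:,:2],[5,95],axis=0).ravel())
    return im,P
E
python3 - <<'E'
from h import *
p,r,s=pose();print(s['clock'],p,np.array(s['joints']))
rim(save='pics/w2.png')
q,_,_=pose();print(q)
E
```

```text
12.25 [478.8 114.9 209.7] [ 0.6  0.2 -0.3  0.  -1.1 -0.1]
wrist rim [544.8  -2.1  30.2] n 1089 z 111.92188431253618 encl ((545.0140991210938, -2.375335454940796), 32.17051696777344)
  pin [582.4 -11.   95.8] 56 [581.  -14.1 584.5  -8.2]
  pin [509.9   7.4  95.9] 165 [505.9   3.2 513.8  10.9]
[478.8 115.1 209.6]
```

View pics/w2.png

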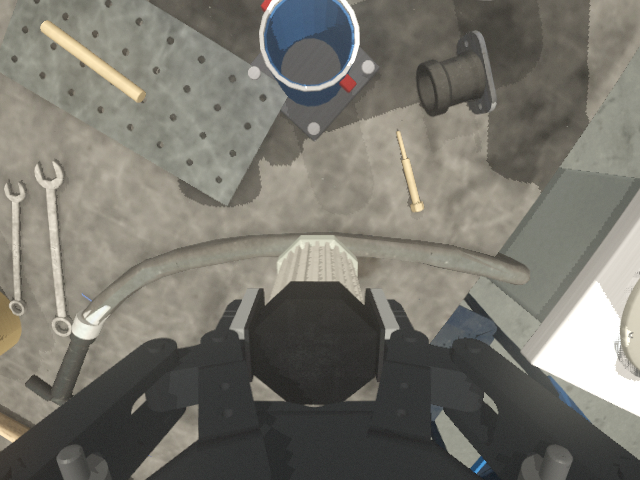

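The picture shows the rim at ~(310,42), with pins at (265,5) and (348,84). The held element's black cap at (315,342) is also in view, so I can measure the two relative to each other.

```bash
python3 - <<'E'
from h import *
p,r,s=pose();print(p)
im,P=rim(c=(545,-2))
Q=(P-p)@r.as_matrix()   # tool coords
k=(np.hypot(Q[...,0],Q[...,1])<32)&(Q[...,2]>-45)&(Q[...,2]<-22)
H=hsv(im);v=Q[k];z0=np.median(v[:,2]);print('z hist',np.percentile(v[:,2],[5,25,50,75,95]))
k2=k&(abs(Q[...,2]-z0)<3)&(H[...,2]<75);v=Q[k2];print('top in tool',cv2.minAreaRect(v[:,:2].astype(np.float32)),z0)
w=v[abs(v[:,1])<18];print(np.percentile(v,[1,99],axis=0))
A=np.c_[v[:,:2],np.ones(len(v))];print('plane',np.round(np.linalg.lstsq(A,v[:,2],rcond=None)[0],4))
# front side flat: plane fit
k3=(Q[...,2]>z0+8)&(Q[...,2]<60)&(abs(Q[...,1])<9)&(Q[...,0]>10)&(Q[...,0]<32);v=Q[k3]
if len(v):print('front flat x vs z',np.round(np.polyfit(v[:,2],v[:,0],1),4),len(v))
E
```

```text
[478.8 115.1 209.6]
wrist rim [544.7  -2.2  30.2] n 1079 z 112.01119601540441 encl ((544.84912109375, -2.4415283203125), 32.077816009521484)
  pin [582.3 -11.   96.2] 56 [580.8 -14.  584.2  -8.3]
  pin [509.9   7.2  96.1] 161 [505.8   3.4 513.6  10.7]
z hist [-38.7 -33.4 -32.8 -32.2 -26.2]
top in tool ((-4.090445518493652, -1.6646842956542969), (49.67210388183594, 52.77239990234375), 23.13058853149414) -32.80716193495498
[[-26.6 -23.1 -34.6]
 [ 18.   22.  -30.5]]
plane [  0.   -0.  -32.8]
front flat x vs z [-0.  16.2] 2026
```

```bash
python3 - <<'E'
from h import *
p,r,s=pose();o=r.apply([-4,-.5,0]);t=np.array([544.8,-2.3,178])-o;t[2]=178;print(t)
print(np.round(r.inv().apply(t-p),1))
E
```

```text
[546.2  -6.1 178. ]
[138.7  -3.4  31.5]
```

>>> send_rows(targets=[{"gripper":1,"x":3.5,"y":-0.1,"z":0,"ax":0,"ay":0,"az":0},{"gripper":1,"x":3.5,"y":-0.1,"z":0,"ax":0,"ay":0,"az":0},{"gripper":1,"x":3.5,"y":-0.1,"z":0,"ax":0,"ay":0,"az":0},{"gripper":1,"x":3.4,"y":0,"z":0.8,"ax":0,"ay":0,"az":0},{"gripper":1,"x":0,"y":0,"z":2.0,"ax":0,"ay":0,"az":0}])

```text
clock: 12.77
position: [550.2, -10.3, 183.5]
ee_rot: [0.855, -0.519, 0.004, -0.001]
contact_force: [1.5, 1.0, -1.6]
gripper_width: 45.4
grasp_force: 62.3
```

>>> send_rows(targets=[{"gripper":1,"x":0,"y":0,"z":0,"ax":0,"ay":0,"az":0},{"gripper":1,"x":0,"y":0,"z":0,"ax":0,"ay":0,"az":0},{"gripper":1,"x":0,"y":0,"z":0,"ax":0,"ay":0,"az":0}])

```text
clock: 13.02
position: [546.0, -6.7, 182.2]
ee_rot: [0.856, -0.517, 0.001, 0.0]
contact_force: [-0.2, 0.2, -1.5]
gripper_width: 44.9
grasp_force: 62.2
```

```bash
python3 - <<'E'
from h import *
p,r,s=pose();t=np.array([546.2,-6.1,178]);print(s['clock'],p,np.round(r.inv().apply(t-p),1),np.round(s['contact_force'],1))
E
```

```text
13.0167 [546.   -6.7 182.2] [-0.4 -0.5  4.2] [-0.2  0.2 -1.5]
```

>>> send_rows(targets=[{"gripper":1,"x":-0.04,"y":-0.05,"z":1.2,"ax":0,"ay":0,"az":0},{"gripper":1,"x":0,"y":0,"z":0.6,"ax":0,"ay":0,"az":0},{"gripper":1,"x":0,"y":0,"z":0.4,"ax":0,"ay":0,"az":0},{"gripper":1,"x":0,"y":0,"z":0,"ax":0,"ay":0,"az":0}])

```text
clock: 13.35
position: [545.5, -6.5, 159.4]
ee_rot: [0.856, -0.518, -0.0, 0.001]
contact_force: [-0.2, 1.1, -1.8]
gripper_width: 45.3
grasp_force: 62.3
```

>>> send_rows(targets=[{"gripper":1,"x":0,"y":0,"z":0.5,"ax":0,"ay":0,"az":0},{"gripper":1,"x":0,"y":0,"z":0.5,"ax":0,"ay":0,"az":0},{"gripper":1,"x":0,"y":0,"z":0,"ax":0,"ay":0,"az":0}])

```text
clock: 13.6
position: [545.4, -7.1, 148.8]
ee_rot: [0.855, -0.518, -0.0, 0.001]
contact_force: [0.4, 0.6, -1.9]
gripper_width: 45.0
grasp_force: 62.3
```

>>> send_rows(targets=[{"gripper":1,"x":0,"y":0,"z":0.8,"ax":0,"ay":0,"az":0},{"gripper":1,"x":0,"y":0,"z":0.8,"ax":0,"ay":0,"az":0},{"gripper":1,"x":0,"y":0,"z":0.8,"ax":0,"ay":0,"az":0},{"gripper":1,"x":0,"y":0,"z":0.6,"ax":0,"ay":0,"az":0},{"gripper":1,"x":0,"y":0,"z":0,"ax":0,"ay":0,"az":0}])

```text
clock: 14.02
position: [545.4, -7.3, 117.9]
ee_rot: [0.855, -0.518, -0.0, 0.001]
contact_force: [-0.1, 0.4, -1.7]
gripper_width: 45.0
grasp_force: 62.2
```

>>> send_rows(targets=[{"gripper":-1,"x":0,"y":0,"z":0,"ax":0,"ay":0,"az":0},{"gripper":-1,"x":0,"y":0,"z":0,"ax":0,"ay":0,"az":0},{"gripper":-1,"x":0,"y":0,"z":0,"ax":0,"ay":0,"az":0},{"gripper":-1,"x":0,"y":0,"z":0,"ax":0,"ay":0,"az":0},{"gripper":-1,"x":0,"y":0,"z":0,"ax":0,"ay":0,"az":0}])

```text
clock: 14.43
position: [546.2, -7.1, 120.1]
ee_rot: [0.855, -0.518, 0.001, -0.0]
contact_force: [0.4, -0.6, -0.3]
gripper_width: 85.5
grasp_force: 0.0
```

>>> send_rows(targets=[{"gripper":-1,"x":0,"y":0,"z":0,"ax":0,"ay":0,"az":0},{"gripper":-1,"x":0,"y":0,"z":-2,"ax":0,"ay":0,"az":0},{"gripper":-1,"x":0,"y":0,"z":-4,"ax":0,"ay":0,"az":0},{"gripper":-1,"x":0,"y":0,"z":-4,"ax":0,"ay":0,"az":0},{"gripper":-1,"x":0,"y":0,"z":-2,"ax":0,"ay":0,"az":0}])

```text
clock: 14.85
position: [547.9, -7.1, 245.0]
ee_rot: [0.855, -0.518, 0.004, -0.002]
contact_force: [0.9, 0.5, 1.4]
gripper_width: 85.0
grasp_force: 0.0
```

```bash
python3 - <<'E'
from h import *
p,r,s=pose();print(s['clock'],p,np.array(s['joints']))
rim(c=(545,-2));see('wrist',(545,-2),60,104,25)
rim('top',c=(543,-2));see('top',(543,-2),60,104,25)
see('top',(561,-387),52,68,40);see('scene',(561,-388),52,68,40)
goal([500,-260,240],down((-.3,-.95)))
E
```

```text
14.85 [547.9  -7.1 245. ] [ 0.3  0.2 -0.2  0.  -1.2  0.2]
wrist rim [547.2  -3.   29.8] n 1122 z 114.61692553879624 encl ((547.0475463867188, -2.4652040004730225), 32.087276458740234)
  pin [582.3 -11.9  99.1] 96 [578.4 -15.5 586.3  -8.1]
  pin [509.4   6.9  99. ] 30 [507.7   3.9 510.8  10.2]
wrist n 2015 z [87.9 89.1 90.3]
 rect [543.   -4.3] [array([44.1, 46.1]), np.float64(26.4)] enclosing ((542.7159423828125, -4.128509998321533), 24.139995574951172)
top rim [543.2  -2.1  30.6] n 45 z 112.01108136934852 encl ((532.45556640625, 5.959131717681885), 27.83124542236328)
  pin [507.9   7.4  96.3] 16 [503.5   4.1 512.4  10.7]
top n 125 z [88.3 92.8 95.7]
 rect [534.6   3.2] [array([39.7, 28.6]), np.float64(53.8)] enclosing ((537.720458984375, 0.09206796437501907), 20.621110916137695)
top n 162 z [53.4 58.5 62. ]
 rect [ 561.5 -385.1] [array([42.6, 44.7]), np.float64(6.4)] enclosing ((560.8720092773438, -385.8590393066406), 23.746564865112305)
scene n 239 z [52.9 57.7 60.7]
 rect [ 561.8 -390.2] [array([47.9, 44.3]), np.float64(29.9)] enclosing ((562.4453735351562, -390.27899169921875), 24.473735809326172)
turn deg [  0.1   0.1 -44.9]  then shift cm [ 3.3 25.5 -0.2]  (shift in old axes [20.3 15.7 -0.1] )
```

>>> send_rows(targets=[{"gripper":-1,"x":3.1,"y":2.05,"z":0,"ax":0,"ay":0,"az":0},{"gripper":-1,"x":3.1,"y":2.05,"z":0,"ax":0,"ay":0,"az":0},{"gripper":-1,"x":3.1,"y":2.05,"z":0,"ax":0,"ay":0,"az":0},{"gripper":-1,"x":3.1,"y":2.05,"z":0,"ax":0,"ay":0,"az":0},{"gripper":-1,"x":3.1,"y":2.05,"z":0,"ax":0,"ay":0,"az":0}])

```text
clock: 15.57
position: [525.7, -193.3, 238.0]
ee_rot: [0.855, -0.518, -0.001, 0.001]
contact_force: [-0.0, 0.1, -0.0]
gripper_width: 85.6
grasp_force: 0.0
```

>>> send_rows(targets=[{"gripper":-1,"x":3.1,"y":2.05,"z":0,"ax":0,"ay":0,"az":0},{"gripper":-1,"x":3.1,"y":2.05,"z":0,"ax":0,"ay":0,"az":0},{"gripper":-1,"x":3.1,"y":2.05,"z":0,"ax":0,"ay":0,"az":0},{"gripper":-1,"x":0,"y":0,"z":0,"ax":0,"ay":0,"az":0},{"gripper":-1,"x":0,"y":0,"z":0,"ax":0,"ay":0,"az":0}])

```text
clock: 15.98
position: [514.0, -304.4, 237.4]
ee_rot: [0.854, -0.52, -0.002, 0.001]
contact_force: [-0.1, 0.3, -0.6]
gripper_width: 85.2
grasp_force: 0.0
```

>>> send_rows(targets=[{"gripper":-1,"x":0,"y":0,"z":0,"ax":0,"ay":0,"az":0},{"gripper":-1,"x":0,"y":0,"z":0,"ax":0,"ay":0,"az":0}])

```text
clock: 16.15
position: [515.2, -301.8, 239.0]
ee_rot: [0.856, -0.518, -0.001, 0.0]
contact_force: [-0.5, 0.4, -0.2]
gripper_width: 85.2
grasp_force: 0.0
```

```bash
python3 - <<'E'
from h import *
p,r,s=pose();print(s['clock'],p,np.array(s['joints']))
im,P,k=see('wrist',(561,-387),56,64,40);c=circ(P[k][:,:2]);print(c)
cv2.imwrite('pics/w3.png',im[:,:,::-1])
goal([*(cv2.minEnclosingCircle(P[k][:,:2].astype(np.float32))[0]),26])
print(np.round(r.as_matrix(),3)[:2,:2])
rim('scene',c=(544,-5));see('scene',(543,-5),60,104,25)
E
```

```text
16.15 [ 515.2 -301.8  239. ] [-0.3  0.3 -0.1  0.  -1.2  0.7]
wrist n 1029 z [57.7 59.4 60.7]
 rect [ 563.5 -387. ] [array([43.8, 44.4]), np.float64(28.2)] enclosing ((563.2683715820312, -387.5292663574219), 23.10378646850586)
[ 563.4 -387.    19.5]
turn deg [0. 0. 0.]  then shift cm [ 9.8 -0.3 21.3]  (shift in old axes [ 9.8 -0.3 21.3] )
[[ 0.5 -0.9]
 [-0.9 -0.5]]
scene rim [543.3  -5.7  30.6] n 77 z 111.14296165409723 encl ((543.57763671875, -5.694925308227539), 33.96934127807617)
  pin [581.  -16.7  93.3] 7 [577.  -18.9 584.3 -14.3]
  pin [508.5   2.9  93.9] 16 [503.6  -0.6 514.3   8.8]
scene n 93 z [87.6 91.1 93.8]
 rect [546.3  -6.9] [array([44.9, 36.2]), np.float64(77.7)] enclosing ((542.959228515625, -5.2021942138671875), 24.330909729003906)
```

>>> send_rows(targets=[{"gripper":-1,"x":3.3,"y":-0.1,"z":0,"ax":0,"ay":0,"az":0},{"gripper":-1,"x":3.3,"y":-0.1,"z":0,"ax":0,"ay":0,"az":0},{"gripper":-1,"x":3.2,"y":-0.1,"z":0,"ax":0,"ay":0,"az":0},{"gripper":-1,"x":0,"y":0,"z":4,"ax":0,"ay":0,"az":0},{"gripper":-1,"x":0,"y":0,"z":4,"ax":0,"ay":0,"az":0}])

```text
clock: 16.72
position: [566.3, -389.8, 161.7]
ee_rot: [0.855, -0.518, 0.004, -0.0]
contact_force: [0.4, -0.4, -1.2]
gripper_width: 85.1
grasp_force: 0.0
```

>>> send_rows(targets=[{"gripper":-1,"x":0,"y":0,"z":4,"ax":0,"ay":0,"az":0},{"gripper":-1,"x":0,"y":0,"z":0,"ax":0,"ay":0,"az":0},{"gripper":-1,"x":0,"y":0,"z":0,"ax":0,"ay":0,"az":0},{"gripper":-1,"x":0,"y":0,"z":0,"ax":0,"ay":0,"az":0}])

```text
clock: 17.05
position: [565.2, -388.9, 122.8]
ee_rot: [0.856, -0.517, 0.003, 0.001]
contact_force: [0.7, 0.9, 1.0]
gripper_width: 85.0
grasp_force: 0.0
```

```bash
python3 - <<'E'
from h import *
p,r,s=pose();print(s['clock'],p)
im,P,k=see('wrist',(563,-387),56,64,40);
goal([*(cv2.minEnclosingCircle(P[k][:,:2].astype(np.float32))[0]),28])
E
```

```text
17.05 [ 565.2 -388.9  122.8]
wrist n 1962 z [57.4 60.  61.2]
 rect [ 563.7 -388.1] [array([45.2, 45.1]), np.float64(57.7)] enclosing ((563.3770751953125, -388.1336364746094), 23.004270553588867)
turn deg [0. 0. 0.]  then shift cm [-0.2  0.2  9.6]  (shift in old axes [-0.2  0.2  9.6] )
```

>>> send_rows(targets=[{"gripper":-1,"x":-0.2,"y":0.1,"z":3.5,"ax":0,"ay":0,"az":0},{"gripper":-1,"x":0,"y":0,"z":3.5,"ax":0,"ay":0,"az":0},{"gripper":-1,"x":0,"y":0,"z":2.5,"ax":0,"ay":0,"az":0},{"gripper":-1,"x":0,"y":0,"z":0,"ax":0,"ay":0,"az":0},{"gripper":1,"x":0,"y":0,"z":0,"ax":0,"ay":0,"az":0}])

```text
clock: 17.52
position: [562.8, -387.6, 26.8]
ee_rot: [0.856, -0.518, 0.001, 0.0]
contact_force: [1.0, -0.8, 1.2]
gripper_width: 76.0
grasp_force: 0.0
```

>>> send_rows(targets=[{"gripper":1,"x":0,"y":0,"z":0,"ax":0,"ay":0,"az":0},{"gripper":1,"x":0,"y":0,"z":0,"ax":0,"ay":0,"az":0},{"gripper":1,"x":0,"y":0,"z":0,"ax":0,"ay":0,"az":0},{"gripper":1,"x":0,"y":0,"z":0,"ax":0,"ay":0,"az":0},{"gripper":1,"x":0,"y":0,"z":0,"ax":0,"ay":0,"az":0}])

```text
clock: 17.93
position: [564.0, -388.3, 29.0]
ee_rot: [0.856, -0.518, 0.004, 0.0]
contact_force: [-0.9, 0.5, 6.1]
gripper_width: 44.9
grasp_force: 61.5
```

>>> send_rows(targets=[{"gripper":1,"x":0,"y":0,"z":0,"ax":0,"ay":0,"az":0},{"gripper":1,"x":0,"y":0,"z":-3,"ax":0,"ay":0,"az":0},{"gripper":1,"x":0,"y":0,"z":-4,"ax":0,"ay":0,"az":0},{"gripper":1,"x":0,"y":0,"z":-4,"ax":0,"ay":0,"az":0},{"gripper":1,"x":0,"y":0,"z":-4,"ax":0,"ay":0,"az":0}])

```text
clock: 18.35
position: [561.3, -386.9, 177.7]
ee_rot: [0.855, -0.518, 0.001, 0.0]
contact_force: [0.3, -0.8, -0.6]
gripper_width: 44.7
grasp_force: 61.6
```

>>> send_rows(targets=[{"gripper":1,"x":-3.18,"y":-1.48,"z":-0.3,"ax":0,"ay":0,"az":0},{"gripper":1,"x":-3.18,"y":-1.48,"z":-0.3,"ax":0,"ay":0,"az":0},{"gripper":1,"x":-3.18,"y":-1.48,"z":0,"ax":0,"ay":0,"az":0},{"gripper":1,"x":-3.18,"y":-1.48,"z":0,"ax":0,"ay":0,"az":0},{"gripper":1,"x":-3.18,"y":-1.48,"z":0,"ax":0,"ay":0,"az":0}])

```text
clock: 18.77
position: [553.2, -210.3, 182.1]
ee_rot: [0.855, -0.519, 0.001, -0.0]
contact_force: [1.3, 1.1, -2.3]
gripper_width: 44.9
grasp_force: 61.6
```

>>> send_rows(targets=[{"gripper":1,"x":-3.18,"y":-1.48,"z":0,"ax":0,"ay":0,"az":0},{"gripper":1,"x":-3.18,"y":-1.48,"z":0,"ax":0,"ay":0,"az":0},{"gripper":1,"x":-3.18,"y":-1.48,"z":0,"ax":0,"ay":0,"az":0},{"gripper":1,"x":-3.18,"y":-1.48,"z":0,"ax":0,"ay":0,"az":0},{"gripper":1,"x":-3.18,"y":-1.48,"z":0,"ax":0,"ay":0,"az":0}])

```text
clock: 19.18
position: [545.3, -34.9, 181.9]
ee_rot: [0.855, -0.518, 0.001, -0.001]
contact_force: [0.8, 1.3, -1.6]
gripper_width: 44.8
grasp_force: 61.6
```

>>> send_rows(targets=[{"gripper":1,"x":-3.18,"y":-1.48,"z":0,"ax":0,"ay":0,"az":0},{"gripper":1,"x":0,"y":0,"z":0,"ax":0,"ay":0,"az":0},{"gripper":1,"x":0,"y":0,"z":0,"ax":0,"ay":0,"az":0},{"gripper":1,"x":0,"y":0,"z":0,"ax":0,"ay":0,"az":0}])

```text
clock: 19.52
position: [544.0, -1.5, 181.4]
ee_rot: [0.855, -0.518, 0.001, -0.0]
contact_force: [0.1, -0.7, -1.3]
gripper_width: 44.5
grasp_force: 61.7
```

```bash
python3 - <<'E'
from h import *
p,r,s=pose();print(s['clock'],p)
im,d=arm.get_image('wrist');P=cloud('wrist',im,d);Q=(P-p)@r.as_matrix()
k=(np.hypot(Q[...,0],Q[...,1])<30)&(abs(Q[...,2]+31)<4);v=Q[k];H=hsv(im)[k];v=v[(H[:,1]>110)]
print(len(v),np.median(v[:,2]),cv2.minEnclosingCircle(v[:,:2].astype(np.float32)),circ(v[:,:2]))
t=np.array([544.8,-2.8,p[2]]);print(np.round(r.inv().apply(t-p),1))
E
```

```text
19.5167 [544.   -1.5 181.4]
5173 -29.79097590522911 ((0.3080078661441803, -0.30398473143577576), 23.121177673339844) [ 1.4 -0.2 19.4]
[ 1.6 -0.1  0. ]
```

>>> send_rows(targets=[{"gripper":1,"x":0.13,"y":0,"z":2,"ax":0,"ay":0,"az":0},{"gripper":1,"x":0,"y":0,"z":1.2,"ax":0,"ay":0,"az":0},{"gripper":1,"x":0,"y":0,"z":0.6,"ax":0,"ay":0,"az":0},{"gripper":1,"x":0,"y":0,"z":0.4,"ax":0,"ay":0,"az":0},{"gripper":1,"x":0,"y":0,"z":0,"ax":0,"ay":0,"az":0}])

```text
clock: 19.98
position: [544.4, -3.7, 138.1]
ee_rot: [0.855, -0.519, -0.0, 0.001]
contact_force: [0.1, 0.8, -1.4]
gripper_width: 44.6
grasp_force: 61.6
```

>>> send_rows(targets=[{"gripper":1,"x":0,"y":0,"z":0.4,"ax":0,"ay":0,"az":0},{"gripper":1,"x":0,"y":0,"z":0.4,"ax":0,"ay":0,"az":0},{"gripper":1,"x":0,"y":0,"z":0.4,"ax":0,"ay":0,"az":0},{"gripper":1,"x":0,"y":0,"z":0,"ax":0,"ay":0,"az":0}])

```text
clock: 20.32
position: [544.1, -2.8, 126.0]
ee_rot: [0.855, -0.518, -0.0, 0.001]
contact_force: [-0.3, -0.4, -1.8]
gripper_width: 45.1
grasp_force: 61.7
```

>>> send_rows(targets=[{"gripper":1,"x":0,"y":0,"z":0.2,"ax":0,"ay":0,"az":0},{"gripper":1,"x":0,"y":0,"z":0,"ax":0,"ay":0,"az":0},{"gripper":-1,"x":0,"y":0,"z":0,"ax":0,"ay":0,"az":0},{"gripper":-1,"x":0,"y":0,"z":0,"ax":0,"ay":0,"az":0},{"gripper":-1,"x":0,"y":0,"z":0,"ax":0,"ay":0,"az":0}])

```text
clock: 20.73
position: [545.0, -2.7, 125.1]
ee_rot: [0.855, -0.518, 0.001, -0.0]
contact_force: [0.6, -0.4, 0.1]
gripper_width: 78.9
grasp_force: 0.0
```

>>> send_rows(targets=[{"gripper":-1,"x":0,"y":0,"z":0,"ax":0,"ay":0,"az":0},{"gripper":-1,"x":0,"y":0,"z":0,"ax":0,"ay":0,"az":0},{"gripper":-1,"x":0,"y":0,"z":-4,"ax":0,"ay":0,"az":0},{"gripper":-1,"x":0,"y":0,"z":-4,"ax":0,"ay":0,"az":0},{"gripper":-1,"x":0,"y":0,"z":-4,"ax":0,"ay":0,"az":0}])

```text
clock: 21.15
position: [544.1, -2.9, 245.8]
ee_rot: [0.855, -0.518, -0.0, 0.001]
contact_force: [1.5, 0.3, 0.1]
gripper_width: 85.7
grasp_force: 0.0
```

>>> send_rows(targets=[{"gripper":-1,"x":0,"y":0,"z":-2,"ax":0,"ay":0,"az":0},{"gripper":-1,"x":0,"y":0,"z":0,"ax":0,"ay":0,"az":0},{"gripper":-1,"x":0,"y":0,"z":0,"ax":0,"ay":0,"az":0}])

```text
clock: 21.4
position: [544.9, -2.5, 266.1]
ee_rot: [0.855, -0.518, 0.001, -0.001]
contact_force: [0.7, 0.5, -0.5]
gripper_width: 85.4
grasp_force: 0.0
```

```bash
python3 - <<'E'
from h import *
p,r,s=pose();print(s['clock'],p,np.array(s['joints']))
see('wrist',(544,-3),140,165,40)
im,P=rim(c=(544,-3))
im,P,k=see('scene',(450,-172),98,115,45);H=hsv(im);q=P[k&(H[...,1]>130)];print(np.round(cv2.minAreaRect(q[:,:2].astype(np.float32)),1) if 0 else cv2.minAreaRect(q[:,:2].astype(np.float32)))
E
```

```text
21.4 [544.9  -2.5 266.1] [ 0.3  0.2 -0.1  0.  -1.2  0.2]
wrist n 1494 z [142.7 150.1 151.4]
 rect [543.2  -2.8] [array([45.1, 44.9]), np.float64(3.1)] enclosing ((543.02392578125, -2.4281110763549805), 22.933469772338867)
wrist rim [544.   -3.1  30.4] n 455 z 111.23937400801071 encl ((543.9925537109375, -3.1836817264556885), 31.806224822998047)
  pin [579.2 -12.4  95.2] 87 [575.2 -15.8 583.1  -8.8]
  pin [506.8   6.3  95.2] 35 [504.7   3.  508.4   9.7]
scene n 187 z [100.2 107.5 110.1]
 rect [ 450.7 -172.9] [array([61.7, 14.3]), np.float64(63.3)] enclosing ((451.14508056640625, -173.0455322265625), 30.91098976135254)
((450.7171936035156, -172.87777709960938), (61.67902374267578, 14.331809997558594), 63.31641387939453)
```

>>> send_rows(targets=[{"gripper":-1,"x":2.14,"y":3.24,"z":0,"ax":0,"ay":0,"az":0},{"gripper":-1,"x":2.14,"y":3.24,"z":0,"ax":0,"ay":0,"az":0},{"gripper":-1,"x":2.14,"y":3.24,"z":0,"ax":0,"ay":0,"az":0},{"gripper":-1,"x":2.14,"y":3.24,"z":0,"ax":0,"ay":0,"az":0},{"gripper":-1,"x":2.14,"y":3.24,"z":0,"ax":0,"ay":0,"az":0}])

```text
clock: 21.97
position: [448.7, -173.6, 263.2]
ee_rot: [0.855, -0.518, -0.001, 0.001]
contact_force: [1.6, -1.5, 0.5]
gripper_width: 85.4
grasp_force: 0.0
```

>>> send_rows(targets=[{"gripper":-1,"x":0,"y":0,"z":0,"ax":0,"ay":0,"az":7.1},{"gripper":-1,"x":0,"y":0,"z":0,"ax":0,"ay":0,"az":7.1},{"gripper":-1,"x":0,"y":0,"z":0,"ax":0,"ay":0,"az":7.1},{"gripper":-1,"x":0,"y":0,"z":0,"ax":0,"ay":0,"az":7.1},{"gripper":-1,"x":0,"y":0,"z":0,"ax":0,"ay":0,"az":7.1}])

```text
clock: 22.38
position: [449.7, -172.6, 263.1]
ee_rot: [-0.654, 0.756, 0.001, -0.001]
contact_force: [-0.7, -0.3, -0.2]
gripper_width: 85.3
grasp_force: 0.0
```

>>> send_rows(targets=[{"gripper":-1,"x":0,"y":0,"z":0,"ax":0,"ay":0,"az":7.1},{"gripper":-1,"x":0,"y":0,"z":0,"ax":0,"ay":0,"az":7.1},{"gripper":-1,"x":0,"y":0,"z":0,"ax":0,"ay":0,"az":7.1},{"gripper":-1,"x":0,"y":0,"z":0,"ax":0,"ay":0,"az":0},{"gripper":-1,"x":0,"y":0,"z":0,"ax":0,"ay":0,"az":0}])

```text
clock: 22.8
position: [450.0, -172.5, 263.5]
ee_rot: [-0.507, 0.862, 0.0, -0.001]
contact_force: [-0.1, 0.0, 0.3]
gripper_width: 85.2
grasp_force: 0.0
```

```bash
cat >> h.py <<'E'
def bar(c=(450.7,-172.9)):
    p,r,s=pose();print(s['clock'],p,np.array(s['joints']))
    im,P,k=see('wrist',c,100,116,45);H=hsv(im);q=P[k&(H[...,1]>130)]
    b=cv2.minAreaRect(q[:,:2].astype(np.float32));print('bar',b)
    box=cv2.boxPoints(b);e1,e2=box[1]-box[0],box[2]-box[1];l=e1 if np.hypot(*e1)>np.hypot(*e2) else e2
    print('bar angle',np.degrees(np.arctan2(l[1],l[0])))
    im,P,k=see('wrist',c,76,88,48)
    goal([*b[0],87],down((-l[1],l[0])))
    return im
E
python3 - <<'E'
from h import *
im=bar();cv2.imwrite('pics/w4.png',im[:,:,::-1])
E
```

```text
22.8 [ 450.  -172.5  263.5] [-0.   0.1 -0.3  0.  -1.2 -0.5]
wrist n 1004 z [105.9 108.2 109.5]
 rect [ 451.1 -171.2] [array([59.2, 14. ]), np.float64(63.6)] enclosing ((450.48052978515625, -170.9375762939453), 29.70499610900879)
bar ((451.4447937011719, -171.39862060546875), (59.22215270996094, 13.166325569152832), 63.22549057006836)
bar angle 63.225487
wrist n 4011 z [79.  80.5 81.9]
 rect [ 451.  -171.4] [array([78.2, 78.6]), np.float64(62.8)] enclosing ((451.46295166015625, -170.68218994140625), 40.03824996948242)
turn deg [ 0.  -0.1 -2.3]  then shift cm [-0.1 -0.1 17.7]  (shift in old axes [-0.2 -0.1 17.7] )
```

View pics/w4.png

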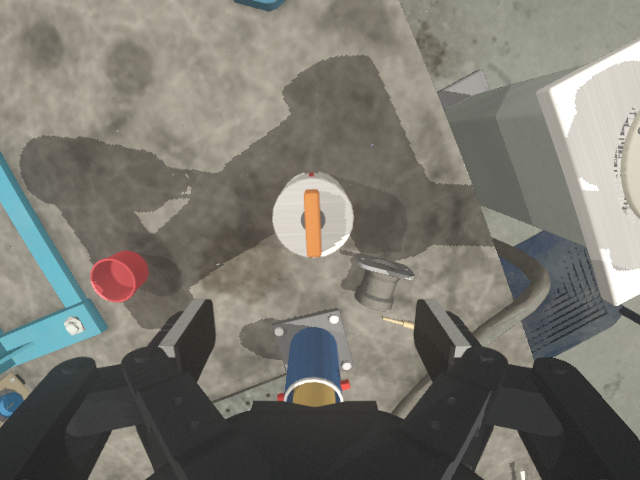

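The cap sits at (313,215) with the bar vertical in the tool view, and a red slot stripe shows on its upper side. The spacer is visible in the housing at (315,390).

>>> send_rows(targets=[{"gripper":-1,"x":0,"y":0,"z":0,"ax":0,"ay":0,"az":-2.3},{"gripper":-1,"x":-0.15,"y":-0.1,"z":4,"ax":0,"ay":0,"az":0},{"gripper":-1,"x":0,"y":0,"z":4,"ax":0,"ay":0,"az":0},{"gripper":-1,"x":0,"y":0,"z":4,"ax":0,"ay":0,"az":0},{"gripper":-1,"x":0,"y":0,"z":3,"ax":0,"ay":0,"az":0}])

```text
clock: 23.32
position: [450.5, -171.5, 112.0]
ee_rot: [-0.524, 0.852, 0.001, -0.001]
contact_force: [-0.9, 0.2, -0.1]
gripper_width: 85.3
grasp_force: 0.0
```

>>> send_rows(targets=[{"gripper":-1,"x":0,"y":0,"z":2.5,"ax":0,"ay":0,"az":0},{"gripper":-1,"x":0,"y":0,"z":0,"ax":0,"ay":0,"az":0},{"gripper":1,"x":0,"y":0,"z":0,"ax":0,"ay":0,"az":0},{"gripper":1,"x":0,"y":0,"z":0,"ax":0,"ay":0,"az":0},{"gripper":1,"x":0,"y":0,"z":0,"ax":0,"ay":0,"az":0}])

```text
clock: 23.73
position: [453.7, -171.9, 91.7]
ee_rot: [-0.523, 0.852, -0.002, 0.002]
contact_force: [-0.3, -0.4, 0.8]
gripper_width: 51.5
grasp_force: 0.0
```

>>> send_rows(targets=[{"gripper":1,"x":0,"y":0,"z":0,"ax":0,"ay":0,"az":0},{"gripper":1,"x":0,"y":0,"z":0,"ax":0,"ay":0,"az":0},{"gripper":1,"x":0,"y":0,"z":0,"ax":0,"ay":0,"az":0},{"gripper":1,"x":0,"y":0,"z":0,"ax":0,"ay":0,"az":0},{"gripper":1,"x":0,"y":0,"z":0,"ax":0,"ay":0,"az":0}])

```text
clock: 24.15
position: [452.7, -171.8, 90.9]
ee_rot: [-0.523, 0.852, -0.001, 0.001]
contact_force: [-1.7, 1.6, 6.0]
gripper_width: 12.9
grasp_force: 59.6
```

>>> send_rows(targets=[{"gripper":1,"x":0,"y":0,"z":0,"ax":0,"ay":0,"az":0},{"gripper":1,"x":0,"y":0,"z":0,"ax":0,"ay":0,"az":0}])

```text
clock: 24.32
position: [452.7, -171.8, 90.8]
ee_rot: [-0.523, 0.852, -0.001, 0.001]
contact_force: [-0.9, 1.2, 6.6]
gripper_width: 12.9
grasp_force: 59.6
```

>>> send_rows(targets=[{"gripper":1,"x":0,"y":0,"z":-2,"ax":0,"ay":0,"az":0},{"gripper":1,"x":0,"y":0,"z":-4,"ax":0,"ay":0,"az":0},{"gripper":1,"x":0,"y":0,"z":-4,"ax":0,"ay":0,"az":0},{"gripper":1,"x":0,"y":0,"z":-4,"ax":0,"ay":0,"az":0},{"gripper":1,"x":0,"y":0,"z":-4,"ax":0,"ay":0,"az":0}])

```text
clock: 24.73
position: [451.0, -171.4, 271.0]
ee_rot: [-0.523, 0.852, 0.0, -0.0]
contact_force: [0.2, -1.1, -3.0]
gripper_width: 12.6
grasp_force: 59.1
```

>>> send_rows(targets=[{"gripper":1,"x":-3.83,"y":-0.1,"z":-0.4,"ax":0,"ay":0,"az":0},{"gripper":1,"x":-3.83,"y":-0.1,"z":0,"ax":0,"ay":0,"az":0},{"gripper":1,"x":-3.83,"y":-0.1,"z":0,"ax":0,"ay":0,"az":0},{"gripper":1,"x":-3.83,"y":-0.1,"z":0,"ax":0,"ay":0,"az":0},{"gripper":1,"x":-3.83,"y":-0.1,"z":0,"ax":0,"ay":0,"az":0}])

```text
clock: 25.15
position: [543.0, -1.5, 273.0]
ee_rot: [-0.523, 0.852, 0.0, -0.001]
contact_force: [0.8, -0.4, -1.2]
gripper_width: 12.7
grasp_force: 59.1
```

>>> send_rows(targets=[{"gripper":1,"x":0,"y":0,"z":0,"ax":0,"ay":0,"az":-7.1},{"gripper":1,"x":0,"y":0,"z":0,"ax":0,"ay":0,"az":-7.1},{"gripper":1,"x":0,"y":0,"z":0,"ax":0,"ay":0,"az":-7.1},{"gripper":1,"x":0,"y":0,"z":0,"ax":0,"ay":0,"az":-7.1},{"gripper":1,"x":0,"y":0,"z":0,"ax":0,"ay":0,"az":-7.1}])

```text
clock: 25.57
position: [542.5, -2.9, 272.5]
ee_rot: [0.76, -0.65, -0.001, 0.001]
contact_force: [1.1, -0.0, -2.5]
gripper_width: 12.7
grasp_force: 59.1
```

>>> send_rows(targets=[{"gripper":1,"x":0,"y":0,"z":0,"ax":0,"ay":0,"az":-7.1},{"gripper":1,"x":0,"y":0,"z":0,"ax":0,"ay":0,"az":-7.1},{"gripper":1,"x":0,"y":0,"z":0,"ax":0,"ay":0,"az":-7.1},{"gripper":1,"x":0,"y":0,"z":0,"ax":0,"ay":0,"az":-7.1},{"gripper":1,"x":0,"y":0,"z":0,"ax":0,"ay":0,"az":-7.1}])

```text
clock: 25.98
position: [542.5, -3.1, 272.5]
ee_rot: [0.922, -0.387, -0.001, 0.001]
contact_force: [0.0, -0.0, -1.0]
gripper_width: 12.5
grasp_force: 59.1
```

>>> send_rows(targets=[{"gripper":1,"x":0,"y":0,"z":0,"ax":0,"ay":0,"az":-7.1},{"gripper":1,"x":0,"y":0,"z":0,"ax":0,"ay":0,"az":-7.1},{"gripper":1,"x":0,"y":0,"z":0,"ax":0,"ay":0,"az":-7.1},{"gripper":1,"x":0,"y":0,"z":0,"ax":0,"ay":0,"az":-7.1},{"gripper":1,"x":0,"y":0,"z":0,"ax":0,"ay":0,"az":-3.0}])

```text
clock: 26.4
position: [542.5, -3.1, 272.6]
ee_rot: [0.992, -0.124, -0.001, 0.0]
contact_force: [-0.1, 0.4, -2.1]
gripper_width: 12.7
grasp_force: 59.1
```

>>> send_rows(targets=[{"gripper":1,"x":0,"y":0,"z":0,"ax":0,"ay":0,"az":0},{"gripper":1,"x":0,"y":0,"z":0,"ax":0,"ay":0,"az":0},{"gripper":1,"x":0,"y":0,"z":0,"ax":0,"ay":0,"az":0}])

```text
clock: 26.65
position: [542.9, -3.2, 273.2]
ee_rot: [0.992, -0.127, -0.0, 0.0]
contact_force: [-0.0, 0.5, -2.3]
gripper_width: 12.6
grasp_force: 59.1
```

```bash
python3 - <<'E'
from h import *
p,r,s=pose();print(s['clock'],p,np.array(s['joints']))
M=r.as_matrix();print('tool y ang',np.degrees(np.arctan2(M[1,1],M[0,1])),'z',np.round(M[:,2],4))
im,d=arm.get_image('wrist');P=cloud('wrist',im,d);Q=(P-p)@M;H=hsv(im)
k=(np.hypot(Q[...,0],Q[...,1])<45)&(abs(Q[...,2]-9)<5);v=Q[k]
print('cap top in tool: z',np.percentile(v[:,2],[5,50,95]),cv2.minEnclosingCircle(v[:,:2].astype(np.float32)))
w=v[abs(v[:,2]-np.median(v[:,2]))<3];A=np.c_[w[:,:2],np.ones(len(w))];print('plane',np.round(np.linalg.lstsq(A,w[:,2],rcond=None)[0],4))
print(np.percentile(v,[0.5,99.5],axis=0))
k=(np.hypot(Q[...,0],Q[...,1])<45)&(Q[...,2]<-12)&(Q[...,2]>-24)&(H[...,1]>130)&(H[...,0]<25);v=Q[k];print('bar',len(v),cv2.minAreaRect(v[:,:2].astype(np.float32)) if len(v) else '')
cv2.imwrite('pics/w5.png',im[:,:,::-1])
t=np.array([544.1,-3,p[2]]);print(np.round(r.inv().apply(t-p),1))
E
```

```text
26.65 [542.9  -3.2 273.2] [ 0.3  0.2 -0.1  0.  -1.2  1. ]
tool y ang -104.6079886257557 z [-0. -0. -1.]
cap top in tool: z [ 9.5 10.5 11.7] ((0.9332131743431091, -1.2144050598144531), 39.72172546386719)
plane [ 0.  -0.  10.5]
[[-19.  -39.2   6.6]
 [ 39.3  36.5  13.7]]
bar 4153 ((0.9585704803466797, -1.3209009170532227), (13.969919204711914, 60.058109283447266), 89.30815124511719)
[ 1.1 -0.5 -0. ]
```

View pics/w5.png

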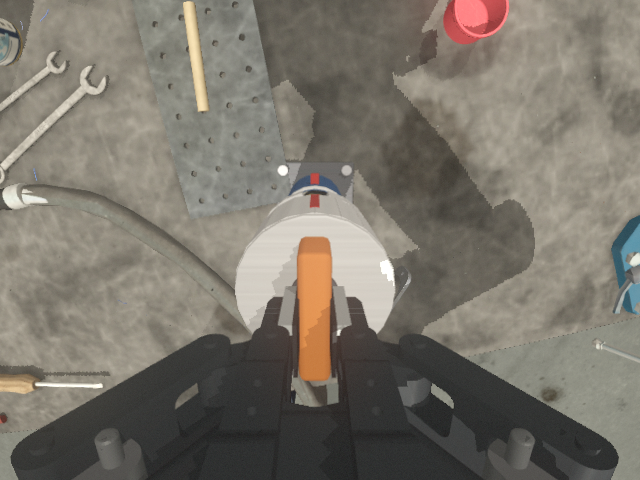

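The slot stripe at (314,200) lines up with the pin at (314,177), and the cap is centred. Lowering in stages.

>>> send_rows(targets=[{"gripper":1,"x":0,"y":0,"z":2,"ax":0,"ay":0,"az":0},{"gripper":1,"x":0,"y":0,"z":2,"ax":0,"ay":0,"az":0},{"gripper":1,"x":0,"y":0,"z":2,"ax":0,"ay":0,"az":0},{"gripper":1,"x":0,"y":0,"z":1.5,"ax":0,"ay":0,"az":0},{"gripper":1,"x":0,"y":0,"z":0,"ax":0,"ay":0,"az":0}])

```text
clock: 27.12
position: [541.6, -3.3, 195.2]
ee_rot: [0.992, -0.127, -0.003, 0.001]
contact_force: [0.2, -0.7, -2.8]
gripper_width: 12.7
grasp_force: 59.1
```

>>> send_rows(targets=[{"gripper":1,"x":0,"y":0,"z":0.7,"ax":0,"ay":0,"az":0},{"gripper":1,"x":0,"y":0,"z":0.7,"ax":0,"ay":0,"az":0},{"gripper":1,"x":0,"y":0,"z":0,"ax":0,"ay":0,"az":0},{"gripper":1,"x":0,"y":0,"z":0,"ax":0,"ay":0,"az":0}])

```text
clock: 27.45
position: [543.3, -3.2, 184.9]
ee_rot: [0.992, -0.126, 0.0, 0.0]
contact_force: [-0.3, 0.5, -2.8]
gripper_width: 12.6
grasp_force: 59.1
```

>>> send_rows(targets=[{"gripper":1,"x":0,"y":0,"z":0.4,"ax":0,"ay":0,"az":0},{"gripper":1,"x":0,"y":0,"z":0.4,"ax":0,"ay":0,"az":0},{"gripper":1,"x":0,"y":0,"z":0,"ax":0,"ay":0,"az":0}])

```text
clock: 27.7
position: [542.7, -3.2, 176.0]
ee_rot: [0.992, -0.127, -0.0, 0.0]
contact_force: [-1.0, 0.1, -2.3]
gripper_width: 12.8
grasp_force: 59.1
```

>>> send_rows(targets=[{"gripper":1,"x":0,"y":0,"z":0.4,"ax":0,"ay":0,"az":0},{"gripper":1,"x":0,"y":0,"z":0.4,"ax":0,"ay":0,"az":0},{"gripper":1,"x":0,"y":0,"z":0,"ax":0,"ay":0,"az":0}])

```text
clock: 27.95
position: [543.2, -3.2, 168.2]
ee_rot: [0.992, -0.126, 0.0, 0.0]
contact_force: [0.1, 0.5, -1.7]
gripper_width: 12.4
grasp_force: 59.1
```

>>> send_rows(targets=[{"gripper":1,"x":0,"y":0,"z":0.1,"ax":0,"ay":0,"az":0},{"gripper":1,"x":0,"y":0,"z":0,"ax":0,"ay":0,"az":0}])

```text
clock: 28.12
position: [543.4, -3.2, 167.9]
ee_rot: [0.992, -0.126, 0.0, 0.0]
contact_force: [0.5, -0.1, -0.3]
gripper_width: 12.4
grasp_force: 59.3
```

```bash
python3 - <<'E'
from h import *
p,r,s=pose();print(p,s['contact_force'],s['wrist_torque'])
for n in('scene','top'):
    im,P,k=see(n,(544,-4),150,166,45)
E
```

```text
[543.4  -3.2 167.9] [ 0.5 -0.1 -0.3] [0.1 0.1 0. ]
scene n 463 z [151.2 156.2 163.2]
 rect [536.5 -11.1] [array([63.8, 77.3]), np.float64(46.4)] enclosing ((541.5756225585938, -5.465683937072754), 40.847103118896484)
top n 290 z [154.1 157.7 160.1]
 rect [517.8   1.5] [array([74.8, 30.1]), np.float64(84.3)] enclosing ((531.31494140625, 0.16709327697753906), 37.407222747802734)
```

>>> send_rows(targets=[{"gripper":1,"x":0,"y":0,"z":0,"ax":0,"ay":0,"az":5},{"gripper":1,"x":0,"y":0,"z":0,"ax":0,"ay":0,"az":5},{"gripper":1,"x":0,"y":0,"z":0,"ax":0,"ay":0,"az":5},{"gripper":1,"x":0,"y":0,"z":0,"ax":0,"ay":0,"az":5}])

```text
clock: 28.55
position: [543.3, -3.3, 167.9]
ee_rot: [0.954, -0.299, 0.0, 0.0]
contact_force: [-0.6, -0.8, 0.0]
gripper_width: 12.7
grasp_force: 59.4
```

>>> send_rows(targets=[{"gripper":1,"x":0,"y":0,"z":0,"ax":0,"ay":0,"az":5},{"gripper":1,"x":0,"y":0,"z":0,"ax":0,"ay":0,"az":5},{"gripper":1,"x":0,"y":0,"z":0,"ax":0,"ay":0,"az":5},{"gripper":1,"x":0,"y":0,"z":0,"ax":0,"ay":0,"az":5},{"gripper":1,"x":0,"y":0,"z":0,"ax":0,"ay":0,"az":5}])

```text
clock: 28.97
position: [543.3, -3.3, 167.9]
ee_rot: [0.867, -0.498, 0.001, 0.0]
contact_force: [-0.6, -0.4, -0.1]
gripper_width: 12.4
grasp_force: 59.4
```

```bash
python3 - <<'E'
from h import *
p,r,s=pose();M=r.as_matrix();print(p,s['contact_force'],s['wrist_torque'],'tool y ang',np.degrees(np.arctan2(M[1,1],M[0,1])))
E
```

```text
[543.3  -3.3 167.9] [-0.6 -0.4 -0.1] [ 0.1  0.1 -0. ] tool y ang -149.76803080087106
```

Turned 45° freely. Continuing to the stop.

>>> send_rows(targets=[{"gripper":1,"x":0,"y":0,"z":0,"ax":0,"ay":0,"az":5},{"gripper":1,"x":0,"y":0,"z":0,"ax":0,"ay":0,"az":5},{"gripper":1,"x":0,"y":0,"z":0,"ax":0,"ay":0,"az":5},{"gripper":1,"x":0,"y":0,"z":0,"ax":0,"ay":0,"az":5},{"gripper":1,"x":0,"y":0,"z":0,"ax":0,"ay":0,"az":3}])

```text
clock: 29.38
position: [543.4, -3.2, 167.9]
ee_rot: [0.75, -0.661, 0.001, -0.0]
contact_force: [-1.3, 0.5, 0.5]
gripper_width: 12.7
grasp_force: 59.4
```

>>> send_rows(targets=[{"gripper":1,"x":0,"y":0,"z":0,"ax":0,"ay":0,"az":2},{"gripper":1,"x":0,"y":0,"z":0,"ax":0,"ay":0,"az":2},{"gripper":1,"x":0,"y":0,"z":0,"ax":0,"ay":0,"az":0}])

```text
clock: 29.63
position: [543.4, -3.0, 167.9]
ee_rot: [0.729, -0.685, 0.001, 0.0]
contact_force: [-0.0, 0.8, -0.6]
gripper_width: 12.3
grasp_force: 60.1
```

```bash
python3 - <<'E'
from h import *
p,r,s=pose();M=r.as_matrix();print(p,s['contact_force'],s['wrist_torque'],'tool y ang',np.degrees(np.arctan2(M[1,1],M[0,1])))
E
```

```text
[543.4  -3.  167.9] [-0.   0.8 -0.6] [0.4 0.2 0.7] tool y ang -176.40449136164997
```

It has turned 71.8° and torque is building, so the stop is reached. Letting go.

>>> send_rows(targets=[{"gripper":1,"x":0,"y":0,"z":0,"ax":0,"ay":0,"az":-0.5},{"gripper":-1,"x":0,"y":0,"z":0,"ax":0,"ay":0,"az":0},{"gripper":-1,"x":0,"y":0,"z":0,"ax":0,"ay":0,"az":0},{"gripper":-1,"x":0,"y":0,"z":0,"ax":0,"ay":0,"az":0},{"gripper":-1,"x":0,"y":0,"z":0,"ax":0,"ay":0,"az":0}])

```text
clock: 30.05
position: [543.4, -3.4, 167.8]
ee_rot: [0.731, -0.682, 0.001, 0.0]
contact_force: [0.1, 0.1, 0.3]
gripper_width: 60.7
grasp_force: 0.0
```

>>> send_rows(targets=[{"gripper":-1,"x":0,"y":0,"z":0,"ax":0,"ay":0,"az":0},{"gripper":-1,"x":0,"y":0,"z":-2,"ax":0,"ay":0,"az":0},{"gripper":-1,"x":0,"y":0,"z":-3,"ax":0,"ay":0,"az":0},{"gripper":-1,"x":0,"y":0,"z":-4,"ax":0,"ay":0,"az":0},{"gripper":-1,"x":0,"y":0,"z":-3,"ax":0,"ay":0,"az":0}])

```text
clock: 30.47
position: [543.6, -3.4, 290.5]
ee_rot: [0.731, -0.682, 0.001, -0.0]
contact_force: [1.0, 0.8, 1.0]
gripper_width: 86.0
grasp_force: 0.0
```

>>> send_rows(targets=[{"gripper":-1,"x":0,"y":0,"z":0,"ax":0,"ay":0,"az":0},{"gripper":-1,"x":0,"y":0,"z":0,"ax":0,"ay":0,"az":0},{"gripper":-1,"x":0,"y":0,"z":0,"ax":0,"ay":0,"az":0}])

```text
clock: 30.72
position: [542.6, -3.1, 286.9]
ee_rot: [0.731, -0.682, -0.0, 0.0]
contact_force: [0.6, -0.4, -0.1]
gripper_width: 85.1
grasp_force: 0.0
```

```bash
python3 - <<'E'
from h import *
p,r,s=pose();print(s['clock'],p)
im,P,k=see('wrist',(544,-3),178,192,45);H=hsv(im);q=P[k&(H[...,1]>130)];print(cv2.minAreaRect(q[:,:2].astype(np.float32)))
im,P,k=see('wrist',(544,-3),150,164,45);q=P[k];A=np.c_[q[:,:2]-[544,-3],np.ones(len(q))];print(np.round(np.linalg.lstsq(A,q[:,2],rcond=None)[0],3))
E
```

```text
30.7167 [542.6  -3.1 286.9]
wrist n 1434 z [182.2 184.2 185.5]
 rect [542.6  -2.9] [array([14. , 59.8]), np.float64(5.6)] enclosing ((543.10791015625, -2.8608055114746094), 29.972097396850586)
((543.0438842773438, -3.250276565551758), (12.6067533493042, 58.9472541809082), 5.513425827026367)
wrist n 5612 z [155.6 157.  158.4]
 rect [542.8  -3. ] [array([78.4, 78.9]), np.float64(86.3)] enclosing ((542.835693359375, -2.5147864818573), 40.02238082885742)
[ -0.   0. 157.]
```

```bash
python3 -c "
from bench import arm
print(arm.job_done())"
```

```text
the job is handed in; nothing more can be done
None
```

I've handed the job in at about 31 s: the element (black cap up) and spacer are in the barrel. The cap measures level, about 77 mm up, turned about 70° clockwise to its stop and let go; no verdict came back.

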